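# Cure a batch of screwed slide carriers in the light chamber

## Task

Cure the finished slide carriers: raise the chamber's lid (its hand lever, pressed right down, swings it up and leaves it standing; lifted again, it shuts it), stand every carrier upright on the chamber floor, shut the lid, and press the START key (the triangle) firmly until it responds, without forcing it. Leave it shut for a good five seconds after letting go of the key, then raise the lid again, stand all the carriers upright in the black tray, and leave the lid standing up for the next batch. Do not press the STOP key (the square), nor START with the lid up, and leave the other things on the bench where they are.

Things in the scene. Friction and masses are not known exactly. Their poses are not given: they have to be found in the camera images.
- carrier1: finished slide carrier (2 or 3 present, all alike): aluminium base 84 x 56 x 10 mm, on it a white block 70 x 44 mm up to 30 mm height, on that an upright aluminium rail 54 mm long (own x), 18 mm thick (own y), from 30 to 60 mm height: grip across the rail, fingertips above the white block. 0.2 to 0.33 kg. Origin: centre of underside; own z up
- carrier2: finished slide carrier (2 or 3 present, all alike): aluminium base 84 x 56 x 10 mm, on it a white block 70 x 44 mm up to 30 mm height, on that an upright aluminium rail 54 mm long (own x), 18 mm thick (own y), from 30 to 60 mm height: grip across the rail, fingertips above the white block. 0.2 to 0.33 kg. Origin: centre of underside; own z up
- carrier3: finished slide carrier (2 or 3 present, all alike): aluminium base 84 x 56 x 10 mm, on it a white block 70 x 44 mm up to 30 mm height, on that an upright aluminium rail 54 mm long (own x), 18 mm thick (own y), from 30 to 60 mm height: grip across the rail, fingertips above the white block. 0.2 to 0.33 kg. Origin: centre of underside; own z up
- chamber: white light-curing chamber on the robot's left, fixed: open tub with a lid. Origin: centre of underside; own x roughly away from the robot, y to its left, z up. Shallow tub, inside 150 (x) x 234 (y) mm, rim 50 mm high, walls 8 mm, flat steel floor at 20 mm: room for three carriers side by side along y. Hinge spine behind it (y 125 to 167). A grey gear case (x -126 to -84, y 30 to 175, 120 mm high) joins lever and lid
- lid (a joint): lid angle in rad: 0 shut, opens upward about a hinge along x at chamber y 160, z 50 mm. At its stop, 1.80, it leans back and stays up by itself; below about 1.15 it falls shut by its own weight, damped. It turns three times as far as the lever. Lid: a hood 166 x 285 x 70 mm, reaching y -125; top 120 mm over the bench when shut, 330 mm tall when up
- lever_pivot (a point): pivot of the lid-lift hand lever, at chamber coordinates (-160, 50, 100) mm; it turns about an axis along the chamber's x and its arm points to the chamber's -y. Lid shut: arm 0.35 rad above level. Pressed down 0.60 rad, to 0.25 rad below level, it brings the lid to its stop, and the lid stays up when the lever is let go; this takes 7 to 15 N
- lever_pad (a point): centre of the top face of the lever's black rubber grip: 26 mm wide (chamber x), 50 mm long, 18 mm thick, middle 150 mm from the pivot, 64 mm of free air to the tub. About 160 mm over the bench with the lid shut, 72 mm with the lid up. To shut the lid, pinch the grip and raise it; once the lid is past its balance its weight helps: follow it up or let go
- start_key: START membrane key: flat grey pad 36 (x) x 30 (y) mm with a black TRIANGLE, facing up on the console ledge (chamber y -125 to -195 mm, 65 mm high), the key farther from the robot; 3 mm proud. Origin: centre of its top face. Travel 1 mm at most; it responds when 5 N or more is held for 0.1 s; over 45 N breaks it
- stop_key: STOP membrane key, the same pad with a black SQUARE, 80 mm nearer the robot than START. Origin: centre of its top face. Not to be pressed
- tray: black open finished-parts tray, fixed, on the robot's right: outside 218 (own x) x 118 (own y) mm, 26 mm high, walls 4 mm, floor 4 mm thick: inside 210 x 110 mm, room for three carriers side by side along x, each lying along y. Origin: centre of the underside
- spare_plate: bare aluminium base plate, 84 x 56 x 10 mm, nothing mounted on it; a bystander that can lie among the carriers
- driver: white power screwdriver lying, about 195 mm long, 36 mm tall; a bystander
- screw_cup: small open steel screw bowl, 64 mm across, 40 mm tall; a bystander
- seal_bottle: grey bottle of screw sealant, 40 mm across, 100 mm tall, standing; a bystander
- guide_rail: spare guide rail with a dark slider on it, 160 x 30 x 28 mm; a bystander
- hex_driver: black hand screwdriver lying, 150 mm long; a bystander
- pulley: aluminium pulley disc lying flat, 64 mm across, 18 mm tall, with a bore; a bystander
Things that resemble listed ones, but are neither listed nor needed, are in the scene too. Leave any green or orange look-alike of the carrier1 alone. Leave any blue look-alike of the carrier2 alone.

How it is judged:
On the way, in this order (a step that is already met when the one before it is completed fails the run):
1. the lid is raised and stands up (value of joint lid above 1.68 rad), for 0.3 s.
2. every carrier that is there stands upright on the floor of the chamber (x of carrier1 in the frame of chamber between -0.075 and 0.075 m and y of carrier1 in the frame of chamber between -0.117 and 0.117 m and z of carrier1 in the frame of chamber between -0.01 and 0.028 m and angle between each of carrier1, carrier2, carrier3's own z axis and vertical below 0.12 rad and x of carrier2 in the frame of chamber between -0.075 and 0.075 m and y of carrier2 in the frame of chamber between -0.117 and 0.117 m and z of carrier2 in the frame of chamber between -0.01 and 0.028 m and x of carrier3 in the frame of chamber between -0.075 and 0.075 m and y of carrier3 in the frame of chamber between -0.117 and 0.117 m and z of carrier3 in the frame of chamber between -0.01 and 0.028 m), for 0.2 s.
3. the lid is shut over the carriers (all of step 2 and value of joint lid below 0.06 rad), for 0.2 s.
4. START is pressed with at least 5 N, lid shut (contact force between anything else and start_key above 5 N and value of joint lid below 0.06 rad), for 0.1 s.
5. START is let go and the lid stays shut over the carriers for five seconds (all of step 3 and contact force between anything else and start_key below 0.3 N), for 5 s.
6. the lid is raised again and stands up (value of joint lid above 1.68 rad), for 0.3 s.
At the end, for the whole second after the job is handed in: every carrier present lies within the tray's walls, upright (within 0.12 rad) on its floor (underside less than 12 mm above the tray's underside) and at rest; the lid stands open past 1.68 rad (value of joint lid above 1.68 rad and x of carrier1 in the frame of tray between -0.105 and 0.105 m and y of carrier1 in the frame of tray between -0.055 and 0.055 m and z of carrier1 in the frame of tray between -0.01 and 0.012 m and angle between each of carrier1, carrier2, carrier3's own z axis and vertical below 0.12 rad and linear speed of each of carrier1, carrier2, carrier3 below 0.02 m/s and x of carrier2 in the frame of tray between -0.105 and 0.105 m and y of carrier2 in the frame of tray between -0.055 and 0.055 m and z of carrier2 in the frame of tray between -0.01 and 0.012 m and x of carrier3 in the frame of tray between -0.105 and 0.105 m and y of carrier3 in the frame of tray between -0.055 and 0.055 m and z of carrier3 in the frame of tray between -0.01 and 0.012 m); the robot touches nothing.
It fails at once if the robot presses START while the lid is not shut (contact force between any of the fingers, the arm and start_key above 2 N and value of joint lid above 0.12 rad).
It fails at once if the robot forces START with more than 45 N (contact force between the fingers and start_key above 45 N).
It fails at once if the robot presses STOP (contact force between any of the fingers, the arm and stop_key above 2 N).
It fails at once if a bystander shifted by more than 60 mm (distance of any of spare_plate, driver, screw_cup, seal_bottle, guide_rail, hex_driver, pulley from where it was at the start of the episode above 0.06 m).
Of carrier1, carrier2, carrier3 only 2 to 3 are there at a start; the rules pass over those that are not, and their reading is None.
At some moment in a run one of carrier1, carrier2, carrier3 may be knocked a few centimetres aside while the robot is not near it.
Once in a run the grip may slacken for a moment while it holds something.
It also fails if it takes over 210 s, if anything falls off the work surface, if the arm or the gripper's body presses on something with over 40 N, if the wrist force passes 120 N, or if a joint passes its speed limit or range.

## Robot

A 6-joint arm with a two-finger parallel gripper is mounted at the origin on the work surface. World frame = base frame: x ahead of the robot, y to its left, z up, the work surface at z = 0. Lengths are in m, angles in rad, forces in N, time in s.
With the tool pointing down it reaches from about 0.35 to 0.775 m from the base axis. Payload 5.5 kg.
Tool frame: the origin (TCP) lies at the very end of the fingers, on their centre line; the grasp point (between the pads) lies 19 mm behind it; z points along the fingers, y is the direction in which the jaws open and shut (so a half turn about z gives the same grasp; the last joint's range is limited). The gripper opens to 85 mm and grips with 20 to 120 N. Pads are 22 mm wide; open, the fingers measure 114 mm over their backs; the gripper's body (76 mm by 85 mm) begins 54 mm behind the grasp point. The pads swing forward as they close: fully open they stand 13 mm farther back than shut.
Start: joints at [-1.381, 0.313, 0.046, 1.304, 0, 1.431], TCP at [0.186, -0.544, 0.231] pointing down, gripper open.
Joint ranges: [-2.76, 2.76], [-0.86, 1.69], [-1.03, 1.26], [-2.2, 2.34], [-1.47, 1.5], [-3.14, 3.14]. Speed limits (rad/s): [2.57, 2.57, 3.14, 3.14, 3.14, 3.14].

## Interface

Orientations are given as a unit quaternion [w, x, y, z].
In Python, from workcell import get_state, imaging, env, spotter gives the robot as it stands.
- The arm moves only by the tool play_rows, never from a script. Its argument "moves" is a list of rows, each an object with "claw": the finger opening in cm, from 0 to 8.54; "delta_pos": the shift along the tool's x, y, z in cm, a list of three; "twist": the turn about the tool's z in degrees. A call has 1 to 12 rows; each row is the pose to reach, as a shift and turn from the pose commanded when the call began, along the tool's axes at that moment; what a row does not reach only later rows make up. A row lasts 1/8 s, in which the tool goes at most 62.5 mm and 10.7 degrees, less where a joint would pass 70% of its speed; a pose out of reach is approached as far as the arm can. A call with a gripper value outside its range is refused whole. The fingers move at their own pace and stop on an object; "force" is the grip in N (left out, the last holds). Time passes only in rows, so rows that repeat a pose let the fingers close. It gives the time, the measured TCP pose, the force and the opening at its end, in the units of the state.
- get_state(): the state, without advancing time (a new reading comes with each control period).
- imaging.read_camera(name): name is "side" or "top"; returns the picture (400x640x3 uint8, red, green, blue); there is no depth.
- imaging.camera_info(name): a dict with "fx", "fy", "cx", "cy" (pixels), "world_to_cam" (4x4, takes a point from world to camera coordinates). Camera axes: x right, y down, z forward; pixel columns grow to the right and rows downward; lengths in m; the calibration is good to about 2 mm. A picture is of the moment at which its call begins. camera_info takes no time and is no camera call.
- env.hand_in(): hands the job in, once; it reports no verdict.
Trained networks look in the newest picture that a camera, given by its name, has taken for a name from the list of things; names that differ only in an ending like _2 or _b are one class to them, and where a whole thing is asked for, a point or a joint stands for the part that bears it (a point fixed in the world has none). Each returns a list of dicts, best first, with "conf" (0 to 1); they miss things now and then, are a little off and sometimes report something else, mostly with a low value. They report only what shows in the picture. A call takes as long as a camera call. They do not tell look-alikes from the thing itself.
- spotter.spot_in(camera, query): "extent" ([left, top, right, bottom] in pixels, round what is visible of it).
The state is a dict: "clock": time; "joint_pos": joint angles; "qvel": joint speeds; "tau": joint torques, N m; "tcp_pos": TCP position; "orientation": TCP orientation; "wrist_force": force on the tool from outside, world axes, zero at the start; "ft_torque": the same for the moment, N m; "finger_gap": finger opening in m.
Only numpy, scipy, OpenCV 4.12 (cv2) and the standard library are available. Lean on these libraries where they do the work, as an engineer would, in place of code of your own. Each camera call takes 0.05 s, during which the arm holds its last target. There are 200 camera calls.

## Working session

There is one attempt and no reset: what is moved stays moved. The work goes in short steps, Python scripts to look and compute and a tool call to move; the robot and the scene stay as the last step left them, time stands still between calls to the robot, and variables do not carry over. Pictures are saved under pics/ and viewed, about 12 in all and at most 16, crops included, and the job is handed in when it is done.

Besides the shell and the picture viewer there is one more tool, called after "Emit:" by a JSON object that holds its "op" and its "data". play_rows: Moves the arm, as the interface text tells. Its arguments: {"type":"object","properties":{"moves":{"type":"array"},"force":{"type":"number"}},"required":["moves"]}

```bash
mkdir -p pics; ls; cat > h.py <<'E'
from workcell import get_state, imaging, env, spotter
import numpy as np, cv2
def shot(cam,name,crop=None,s=1):
    im=imaging.read_camera(cam)
    im=im[:,:,::-1].copy()
    if crop: im=im[crop[1]:crop[3],crop[0]:crop[2]]
    if s!=1: im=cv2.resize(im,None,fx=s,fy=s,interpolation=cv2.INTER_CUBIC)
    cv2.imwrite('pics/'+name,im)
def px2w(cam,u,v,z):
    c=imaging.camera_info(cam); T=np.linalg.inv(np.array(c['world_to_cam']))
    d=T[:3,:3]@np.array([(u-c['cx'])/c['fx'],(v-c['cy'])/c['fy'],1]); o=T[:3,3]
    return o+d*(z-o[2])/d[2]
def w2px(cam,p):
    c=imaging.camera_info(cam); q=np.array(c['world_to_cam'])@np.append(p,1)
    return np.array([c['fx']*q[0]/q[2]+c['cx'],c['fy']*q[1]/q[2]+c['cy']])
E
python3 - <<'E'
from h import *
np.set_printoptions(precision=3,suppress=True)
shot('top','t1.png'); shot('side','s1.png')
for c in('top','side'):
    i=imaging.camera_info(c); print(c,i['fx'],i['cx'],i['cy'],np.linalg.inv(np.array(i['world_to_cam'])))
for n in ['carrier1','chamber','start_key','stop_key','tray','lever_pad','spare_plate']:
    for r in spotter.spot_in('top',n): print(n,round(r['conf'],2),np.round(r['extent']))
s=get_state(); print({k:s[k] for k in('clock','tcp_pos','orientation','finger_gap')})
E
```

```text
pics
top 394.7881621210499 316.31799456549766 203.53331352558706 [[-0.001 -0.991  0.134  0.425]
 [-1.     0.003  0.011 -0.027]
 [-0.011 -0.134 -0.991  1.232]
 [ 0.     0.     0.     1.   ]]
side 443.5735491589771 319.70556826680826 198.93801379345695 [[-0.82  -0.394  0.416 -0.004]
 [-0.573  0.574 -0.585  0.754]
 [-0.008 -0.717 -0.697  1.058]
 [ 0.     0.     0.     1.   ]]
carrier1 0.82 [358. 193. 390. 220.]
carrier1 0.71 [311. 215. 339. 240.]
carrier1 0.65 [314. 166. 345. 196.]
carrier1 0.64 [200. 136. 229. 161.]
carrier1 0.63 [464. 199. 481. 224.]
carrier1 0.59 [240. 124. 254. 172.]
carrier1 0.46 [314. 136. 332. 157.]
chamber 0.92 [163. 168. 299. 266.]
start_key 0.62 [284. 188. 291. 200.]
stop_key 0.47 [280. 210. 290. 225.]
tray 0.91 [402. 188. 449. 262.]
lever_pad 0.92 [198. 241. 262. 263.]
spare_plate 0.92 [358. 236. 385. 271.]
spare_plate 0.48 [387. 270. 425. 299.]
spare_plate 0.19 [161. 168. 301. 267.]
{'clock': 0.45, 'tcp_pos': array([ 0.186, -0.544,  0.231]), 'orientation': array([-0.   ,  0.986,  0.164, -0.   ]), 'finger_gap': 0.08532914289022484}
```

```bash
python3 - <<'E'
import cv2
a=cv2.imread('pics/t1.png')[100:310,150:500]; cv2.imwrite('pics/t1c.png',cv2.resize(a,(800,480),interpolation=cv2.INTER_CUBIC))
E
```

```text
(no output)
```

View pics/t1c.png

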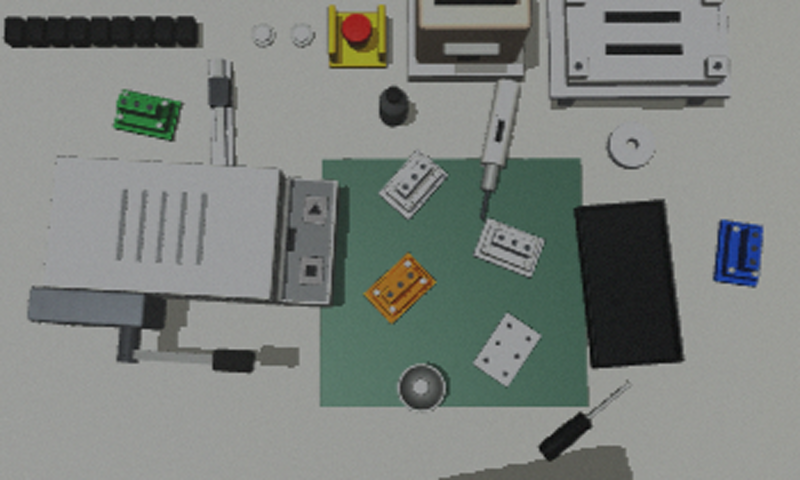

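View pics/s1.png

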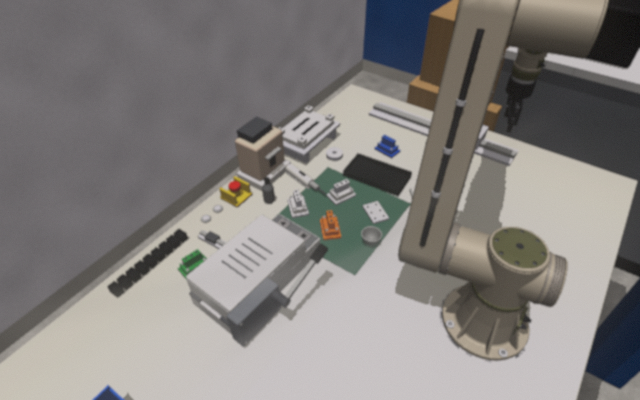

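Two carriers fit (all white/aluminium): white at top px (331,181) and (373,208). The orange (325,226), green (214,150) and blue (473,211) ones are look-alikes; the bare plate is at (372,253). Now I'll fit the poses.

```bash
cat >> h.py <<'E'
from scipy.optimize import least_squares
def fitpose(cam,pts,pix,x0):
    pts=np.array(pts,float)/1000; pix=np.array(pix,float)
    def f(p):
        c,s=np.cos(p[2]),np.sin(p[2])
        return np.concatenate([w2px(cam,[p[0]+c*q[0]-s*q[1],p[1]+s*q[0]+c*q[1],q[2]])-u for q,u in zip(pts,pix)])
    r=least_squares(f,x0); return r.x,r.fun.reshape(-1,2)
def c2px(l): return [(150+u*.4375-.28,100+v*.4375-.28) for u,v in l]
def whitecar(im,box,z0=.01,thr=135):
    # outline of the pale, unsaturated carrier -> silhouette fit
    l,t,r,b=box; a=im[t:b,l:r].astype(int)
    m=((a.min(2)>thr)).astype(np.uint8)
    return m
def project_sil(cam,p,shape,parts,S=8,off=(0,0)):
    m=np.zeros((shape[0]*S,shape[1]*S),np.uint8); c,s=np.cos(p[2]),np.sin(p[2])
    for (hx,hy,za,zb) in parts:
        q=[w2px(cam,[p[0]+c*x-s*y,p[1]+s*x+c*y,p[3]+z]) for x in(-hx,hx) for y in(-hy,hy) for z in(za,zb)]
        q=((np.array(q)-off+.5)*S).astype(np.float32)
        cv2.fillConvexPoly(m,cv2.convexHull(q).astype(np.int32),255)
    return cv2.resize(m,(shape[1],shape[0]),interpolation=cv2.INTER_AREA)/255.
CAR=[(.042,.028,0,.01),(.035,.022,.01,.03),(.027,.009,.03,.06)]
E
python3 - <<'E'
from h import *
np.set_printoptions(precision=4,suppress=True)
p,r=fitpose('top',[(83,160,120),(83,-125,120),(-83,-125,120),(-83,160,120),(40,-160,68),(-40,-160,68)],
 c2px([(57,157),(280,170),(275,300),(48,287),(316,209),(312,270)]),[.43,.15,0]); print('chamber',p,'\n',r)
p,r=fitpose('top',[(109,59,26),(109,-59,26),(-109,-59,26),(-109,59,26)],c2px([(664,200),(684,361),(590,368),(574,207)]),[.35,-.3,1.5]); 
print('tray(own x toward -y?)',p,'\n',r)
for n,l in dict(A=[(415,150),(448,180),(412,218),(378,190)],B=[(483,218),(545,239),(533,277),(474,256)]).items():
    print(n,np.array([px2w('top',*q,.01) for q in c2px(l)]))
im=cv2.imread('pics/t1.png')
for (l,t) in((305,160),(350,188)):
    print(); print(im[t:t+40,l:l+48].min(2)[::2,::2])
E
```

```text
chamber [ 0.5871  0.2366 -0.0496] 
 [[ 0.9558  0.2574]
 [ 1.716  -1.0064]
 [ 0.2285 -0.2298]
 [-0.7066  0.6869]
 [-1.2206  0.1926]
 [-1.0394  0.1107]]
tray(own x toward -y?) [ 0.5241 -0.3432 -1.4752] 
 [[ 16.9587  14.1199]
 [ 13.8393 -17.9802]
 [-16.541  -14.0222]
 [-14.2396  17.9742]]
A [[ 0.7117 -0.0604  0.01  ]
 [ 0.6693 -0.1056  0.01  ]
 [ 0.6165 -0.0557  0.01  ]
 [ 0.6556 -0.0091  0.01  ]]
B [[ 0.6161 -0.1529  0.01  ]
 [ 0.5869 -0.2368  0.01  ]
 [ 0.5349 -0.2193  0.01  ]
 [ 0.5638 -0.1398  0.01  ]]

[[152 148 149 147 150 148 152 151 151 153 152 152 151 149 151 149 150 148
  150 150 151 150 152 152]
 [150 151 152 152 150 153 151 147 153 150 152 150 150 153 150 149 149 151
  153 151 150 150 152 150]
 [150 151 152 152 150 149 151 150 152 150 152 150 150 149 149 153 151 150
  152 152 150 152 152 149]
 [152 150 152 151 150 152 152 151 150 152 151 150 149 105 130 154 150 149
  149 150 154 150 151 151]
 [150 150 148 151 150 150 151 151 151 150 151 149 117 145 141 136  99 150
  151 149 150 149 150 149]
 [ 76  72  74  74  72  71  74  73  71  73  73  85 119 148 135 151 143  90
   70  70  
[... 2752 characters left out ...]
70  69  72  70  69  60  87 153 142  72 113 151 151 147 143 144 139
   68  64  66  65  63  62]
 [ 70  73  70  70  72  69  72  71  68  60 134 150 113  61 148 143 121  50
   65  64  64  66  65  66]
 [ 73  72  73  72  69  70  70  71  70  68  68  68  73 150 144  97 105  70
   67  68  65  67  62  64]
 [ 72  68  73  72  70  73  70  68  71  68  65  67  70  66  64 133 117  66
   69  65  68  68  65  65]
 [ 72  70  74  70  73  69  70  71  72  69  70  69  69  68  69  64  70  67
   66  66  67  67  67  63]
 [ 73  71  71  71  72  71  72  68  70  70  69  72  69  68  70  67  68  65
   67  65  70  64  67  62]
 [ 73  73  71  76  72  72  71  69  70  73  71  69  69  69  69  68  70  67
   67  69  65  66  66  62]]
```

```bash
cat >> h.py <<'E'
from scipy.optimize import minimize
def silfit(cam,im,c,z=0.,half=26,W=None):
    """fit (x,y,yaw) of carrier at height z; im BGR; c approx xy. target = non-green mask"""
    u=w2px(cam,[c[0],c[1],z+.02]).astype(int); l,t=u-half
    a=im[t:t+2*half,l:l+2*half].astype(float)
    T=1-np.clip((a[:,:,1]-a[:,:,2]-3)/20,0,1)
    return a,T,(l,t)
def fit(cam,T,off,c,z=0.,yaws=np.arange(0,np.pi,.2),w=1):
    f=lambda p:np.sum(w*(project_sil(cam,[p[0],p[1],p[2],z],T.shape,CAR,off=off)-T)**2)
    best=min((f([c[0],c[1],y]),y) for y in yaws)
    r=min((minimize(f,[c[0],c[1],best[1]],method='Nelder-Mead',options=dict(initial_simplex=[[c[0],c[1],best[1]+d],[c[0]+.02,c[1],best[1]],[c[0],c[1]+.02,best[1]],[c[0]-.01,c[1],best[1]+.3]],xatol=1e-4,fatol=.01)) for d in(-.15,0,.15)),key=lambda r:r.fun)
    return r.x,r.fun
E
python3 - <<'E'
from h import *
np.set_printoptions(precision=4,suppress=True)
p,r=fitpose('top',[(109,-59,26),(-109,-59,26),(-109,59,26),(109,59,26)],c2px([(664,200),(684,361),(590,368),(574,207)]),[.52,-.34,.1]); 
print('tray',p,'\n',r)
im=cv2.imread('pics/t1.png'); outs=[]
for n,c in dict(A=(.66,-.055),B=(.575,-.185),plate=(.44,-.19)).items():
    a,T,off=silfit('top',im,c)
    w=np.ones(T.shape)
    if n=='A': w[:170-off[1]]=0
    if n!='plate':
        p,fv=fit('top',T,off,c,w=w); print(n,p,fv)
        S=project_sil('top',[*p,0],T.shape,CAR,off=off)
        o=cv2.resize(a.astype(np.uint8),None,fx=7,fy=7,interpolation=cv2.INTER_CUBIC)
        cs,_=cv2.findContours((cv2.resize(S,None,fx=7,fy=7)>.5).astype(np.uint8),0,1); cv2.drawContours(o,cs,-1,(0,0,255),1)
        # rail top
        q=[((w2px('top',[p[0]+np.cos(p[2])*x-np.sin(p[2])*y,p[1]+np.sin(p[2])*x+np.cos(p[2])*y,.06])-off+.5)*7).astype(int) for x,y in((.027,.009),(.027,-.009),(-.027,-.009),(-.027,.009))]
        cv2.polylines(o,[np.array(q)],True,(255,0,0),1); outs.append(o)
cv2.imwrite('pics/fit.png',np.hstack(outs))
E
```

```text
tray [ 0.5251 -0.3431  0.0727] 
 [[-0.6596 -0.2099]
 [-1.03    0.377 ]
 [ 1.066   0.2366]
 [ 0.6236 -0.4113]]Traceback (most recent call last):
  File "<stdin>", line 11, in <module>
  File "h.py", line 47, in fit
    r=min((minimize(f,[c[0],c[1],best[1]],method='Nelder-Mead',options=dict(initial_simplex=[[c[0],c[1],best[1]+d],[c[0]+.02,c[1],best[1]],[c[0],c[1]+.02,best[1]],[c[0]-.01,c[1],best[1]+.3]],xatol=1e-4,fatol=.01)) for d in(-.15,0,.15)),key=lambda r:r.fun)
  File "h.py", line 47, in <genexpr>
    r=min((minimize(f,[c[0],c[1],best[1]],method='Nelder-Mead',options=dict(initial_simplex=[[c[0],c[1],best[1]+d],[c[0]+.02,c[1],best[1]],[c[0],c[1]+.02,best[1]],[c[0]-.01,c[1],best[1]+.3]],xatol=1e-4,fatol=.01)) for d in(-.15,0,.15)),key=lambda r:r.fun)
           ~~~~~~~~^^^^^^^^^^^^^^^^^^^^^^^^^^^^^^^^^^^^^^^^^^^^^^^^^^^^^^^^^^^^^^^^^^^^^^^^^^^^^^^^^^^^^^^^^^^^^^^^^^^^^^^^^^^^^^^^^^^^^^^^^^^^^^^^^^^^^^^^^^^^^^^^^^^^^^^^^^^^^^^^^^^^^^^^^^^^^^^^^^^^^^^^^^^^^^^^^^
    res = _minimize_neldermead(fun, x0, args, callback, bounds=bounds,
                               **options)
    fxr = func(xr)
    fx = function(np.copy(x), *(wrapper_args + args))
  File "h.py", line 45, in <lambda>
    f=lambda p:np.sum(w*(project_sil(cam,[p[0],p[1],p[2],z],T.shape,CAR,off=off)-T)**2)
                         ~~~~~~~~~~~^^^^^^^^^^^^^^^^^^^^^^^^^^^^^^^^^^^^^^^^^^^^
  File "h.py", line 32, in project_sil
    q=[w2px(cam,[p[0]+c*x-s*y,p[1]+s*x+c*y,p[3]+z]) for x in(-hx,hx) for y in(-hy,hy) for z in(za,zb)]
       ~~~~^^^^^^^^^^^^^^^^^^^^^^^^^^^^^^^^^^^^^^^^
  File "h.py", line 14, in w2px
    c=imaging.camera_info(cam); q=np.array(c['world_to_cam'])@np.append(p,1)
ValueError: time passes only in moves, steps and waits
```

```bash
cat > p1.py <<'E'
from h import *
np.set_printoptions(precision=4,suppress=True)
im=cv2.imread('pics/t1.png'); outs=[]
for n,c in dict(A=(.66,-.055),B=(.575,-.185)).items():
    a,T,off=silfit('top',im,c)
    w=np.ones(T.shape)
    if n=='A': w[:170-off[1]]=0
    if n=='B': w[:, 0:2]=0
    yy,xx=np.mgrid[0:52,0:52]; w[np.hypot(yy-26,xx-26)>25]=0
    p,fv=fit('top',T,off,c,w=w); print(n,p,fv)
    S=project_sil('top',[*p,0],T.shape,CAR,off=off)
    o=cv2.resize(a.astype(np.uint8),None,fx=7,fy=7,interpolation=cv2.INTER_CUBIC)
    cs,_=cv2.findContours((cv2.resize(S,None,fx=7,fy=7)>.5).astype(np.uint8),0,1); cv2.drawContours(o,cs,-1,(0,0,255),1)
    q=[((w2px('top',[p[0]+np.cos(p[2])*x-np.sin(p[2])*y,p[1]+np.sin(p[2])*x+np.cos(p[2])*y,.06])-off+.5)*7).astype(int) for x,y in((.027,.009),(.027,-.009),(-.027,-.009),(-.027,.009))]
    cv2.polylines(o,[np.array(q)],True,(255,0,0),1); outs.append(o)
cv2.imwrite('pics/fit.png',np.hstack(outs))
E
sed -i 's/imaging.camera_info(cam)/CI(cam)/' h.py; sed -i '2a _c={}\ndef CI(c):\n    if c not in _c: _c[c]={k:np.array(v) for k,v in imaging.camera_info(c).items()}\n    return _c[c]' h.py; python3 p1.py
```

```text
A [ 0.6644 -0.0573  2.4194] 1.6593925413302577
B [ 0.5759 -0.1873  1.193 ] 23.683295847750863
```

View pics/fit.png

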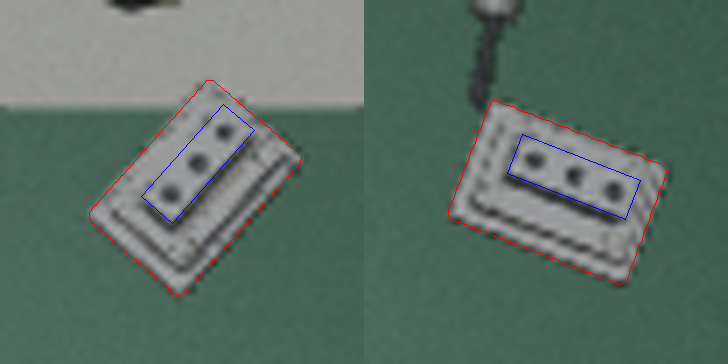

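```bash
cat >> h.py <<'E'
CH=[.5871,.2366,-.0496]; TR=[.5251,-.3431,.0727]
def loc(P,x,y,z): # local mm -> world
    c,s=np.cos(P[2]),np.sin(P[2]); x,y=x/1000,y/1000
    return [P[0]+c*x-s*y,P[1]+s*x+c*y,z/1000]
def psi():
    w,x,y,z=get_state()['orientation']; return np.arctan2(2*(x*y+w*z),1-2*(y*y+z*z))
def go(*ts):
    s=get_state(); p=np.array(s['tcp_pos']); a=psi()
    print('clock %.2f'%s['clock'],'tcp',np.round(p,4),'psi %.3f'%a,'gap %.4f'%s['finger_gap'],'F',np.round(s['wrist_force'],1),'j',np.round(s['joint_pos'],2))
    for t in ts:
        d=np.array(t[:3])-p; c,k=np.cos(a),np.sin(a)
        tw='' if len(t)<4 else round(-np.degrees((t[3]-a+np.pi)%(2*np.pi)-np.pi),1)
        print(np.round([100*(c*d[0]+k*d[1]),100*(k*d[0]-c*d[1]),-100*d[2]],2),'twist',tw,'<-',np.round(t,3))
E
python3 - <<'E'
from h import *
l=loc(CH,-160,-91,160); print(l, loc(CH,-160,-95,72))
print('bottle',px2w('top',322,146,.1))
go([.45,-.2,.24,.9],[l[0],l[1],.24,1.521],[l[0],l[1],.175,1.521])
E
```

```text
[np.float64(0.422785022922786), np.float64(0.1536446607618614), 0.16] [np.float64(0.4225867042620707), np.float64(0.14964958007321288), 0.072]
bottle [ 0.74908652 -0.03092606  0.1       ]
clock 0.45 tcp [ 0.1862 -0.544   0.2313] psi 0.330 gap 0.0853 F [-0.1 -0.3  0.5] j [-1.38  0.31  0.05  1.3  -0.    1.43]
[ 36.1  -24.01  -0.87] twist -32.7 <- [ 0.45 -0.2   0.24  0.9 ]
[ 44.98 -58.35  -0.87] twist -68.3 <- [0.423 0.154 0.24  1.521]
[ 44.98 -58.35   5.63] twist -68.3 <- [0.423 0.154 0.175 1.521]
```

Emit:
{"op": "play_rows", "data": {"moves": [{"claw":0,"delta_pos":[6,-4,-0.9],"twist":-10},{"claw":0,"delta_pos":[36,-24,-0.9],"twist":-32},{"claw":0,"delta_pos":[36,-24,-0.9],"twist":-32},{"claw":0,"delta_pos":[36,-24,-0.9],"twist":-32},{"claw":0,"delta_pos":[36,-24,-0.9],"twist":-40},{"claw":0,"delta_pos":[36,-24,-0.9],"twist":-50},{"claw":0,"delta_pos":[45,-58.3,-0.9],"twist":-60},{"claw":0,"delta_pos":[45,-58.3,-0.9],"twist":-68.3},{"claw":0,"delta_pos":[45,-58.3,-0.9],"twist":-68.3},{"claw":0,"delta_pos":[45,-58.3,-0.9],"twist":-68.3},{"claw":0,"delta_pos":[45,-58.3,-0.9],"twist":-68.3},{"claw":0,"delta_pos":[45,-58.3,-0.9],"twist":-68.3}]}}

```text
clock: 1.95
tcp_pos: [0.4225, 0.1303, 0.2407]
orientation: [0.001, 0.724, 0.69, 0.001]
wrist_force: [1.6, -0.4, 0.5]
finger_gap: -0.0001
```

```bash
python3 - <<'E'
from h import *
print('pad seen',px2w('top',252.4,257.5,.155), 'pred px',w2px('top',loc(CH,-160,-91,160)))
l=loc(CH,-160,-91,160); go([l[0],l[1],.175,1.521])
E
```

```text
pad seen [0.42333175 0.15884898 0.155     ] pred px [254.00406613 257.70507346]
clock 1.95 tcp [0.4225 0.1303 0.2407] psi 1.522 gap -0.0001 F [ 1.6 -0.4  0.5] j [ 0.12  0.05 -0.25  1.27 -0.    1.74]
[ 2.33 -0.09  6.57] twist 0.0 <- [0.423 0.154 0.175 1.521]
```

Emit:
{"op": "play_rows", "data": {"moves": [{"claw":0,"delta_pos":[0,0,3],"twist":0},{"claw":0,"delta_pos":[0,0,5.5],"twist":0},{"claw":0,"delta_pos":[0,0,5.5],"twist":0}]}}

```text
clock: 2.33
tcp_pos: [0.421, 0.1285, 0.1839]
orientation: [-0.001, 0.724, 0.69, -0.001]
wrist_force: [-0.4, -0.6, 0.3]
finger_gap: -0.0001
```

```bash
python3 - <<'E'
from h import *
l=loc(CH,-160,-91,160); go([l[0],l[1],.16],[l[0],l[1]-.006,.072])
E
```

```text
clock 2.33 tcp [0.421  0.1285 0.1839] psi 1.523 gap -0.0001 F [-0.4 -0.6  0.3] j [ 0.11  0.08 -0.37  1.13 -0.    1.73]
[2.52 0.06 2.39] twist  <- [0.423 0.154 0.16 ]
[ 1.92  0.09 11.19] twist  <- [0.423 0.148 0.072]
```

Emit:
{"op": "play_rows", "data": {"moves": [{"claw":0,"delta_pos":[2.5,0.1,0],"twist":0},{"claw":0,"delta_pos":[2.5,0.1,1],"twist":0},{"claw":0,"delta_pos":[2.5,0.1,2.2],"twist":0},{"claw":0,"delta_pos":[2.5,0.1,3.5],"twist":0},{"claw":0,"delta_pos":[2.5,0.1,5],"twist":0},{"claw":0,"delta_pos":[2.5,0.1,6.5],"twist":0},{"claw":0,"delta_pos":[2.5,0.1,8],"twist":0},{"claw":0,"delta_pos":[2.3,0.1,9.5],"twist":0},{"claw":0,"delta_pos":[2.1,0.1,10.5],"twist":0},{"claw":0,"delta_pos":[2,0.1,11.1],"twist":0},{"claw":0,"delta_pos":[2,0.1,11.4],"twist":0},{"claw":0,"delta_pos":[2,0.1,11.4],"twist":0}]}}

```text
clock: 3.82
tcp_pos: [0.424, 0.1477, 0.0716]
orientation: [0.0, 0.724, 0.69, -0.001]
wrist_force: [-3.2, -1.9, 4.9]
finger_gap: 0.0
```

```bash
python3 - <<'E'
from h import *
go(); shot('side','s2.png',(150,100,470,340),2)
E
```

```text
clock 3.83 tcp [0.424  0.1477 0.0716] psi 1.522 gap 0.0000 F [-3.2 -1.9  4.9] j [ 0.16  0.19 -0.53  0.85 -0.    1.78]
```

View pics/s2.png

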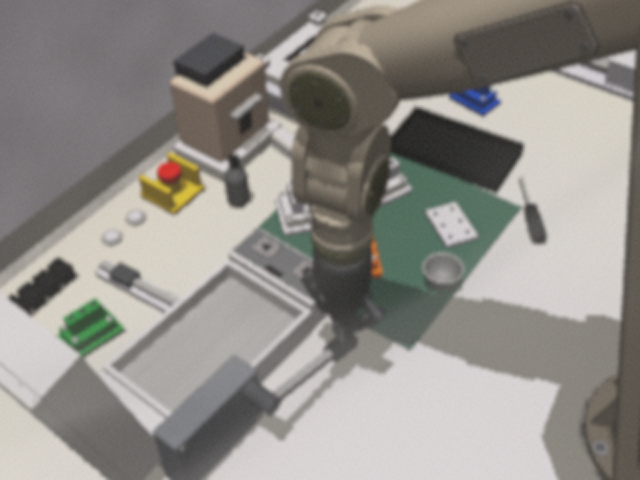

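Side view: the lid is up, the tub is empty, and the lever is down at px (345,350) of the crop. I'll nudge the lever to its stop, then go to carrier A.

Emit:
{"op": "play_rows", "data": {"moves": [{"claw":0,"delta_pos":[0,0,0.5],"twist":0},{"claw":0,"delta_pos":[0,0,0.5],"twist":0},{"claw":0,"delta_pos":[0,0,-4],"twist":0},{"claw":3,"delta_pos":[0,0,-13],"twist":-5},{"claw":5,"delta_pos":[0,0,-13],"twist":-10}]}}

```text
clock: 4.5
tcp_pos: [0.4261, 0.1486, 0.2049]
orientation: [0.002, 0.66, 0.751, 0.002]
wrist_force: [0.8, 0.5, -1.2]
finger_gap: 0.0357
```

```bash
python3 - <<'E'
from h import *
go([.664,-.057,.2,2.419],[.664,-.057,.1,2.419])
E
```

```text
clock 4.50 tcp [0.4261 0.1486 0.2049] psi 1.699 gap 0.0357 F [ 0.8  0.5 -1.2] j [ 0.16  0.08 -0.31  1.18 -0.    1.6 ]
[-23.44  20.95   0.49] twist -41.2 <- [ 0.664 -0.057  0.2    2.419]
[-23.44  20.95  10.49] twist -41.2 <- [ 0.664 -0.057  0.1    2.419]
```

Emit:
{"op": "play_rows", "data": {"moves": [{"claw":5,"delta_pos":[-23.4,21,0.5],"twist":-41},{"claw":5,"delta_pos":[-23.4,21,0.5],"twist":-41},{"claw":5,"delta_pos":[-23.4,21,0.5],"twist":-41},{"claw":5,"delta_pos":[-23.4,21,0.5],"twist":-41},{"claw":5,"delta_pos":[-23.4,21,0.5],"twist":-41},{"claw":5,"delta_pos":[-23.4,21,6],"twist":-41},{"claw":5,"delta_pos":[-23.4,21,10],"twist":-41},{"claw":5,"delta_pos":[-23.4,21,10],"twist":-41}]}}

```text
clock: 5.5
tcp_pos: [0.6593, -0.0572, 0.0971]
orientation: [-0.004, 0.357, 0.934, -0.001]
wrist_force: [-0.4, 0.3, 0.4]
finger_gap: 0.0499
```

```bash
python3 - <<'E'
from h import *
go([.664,-.057,.034,2.419]); shot('top','t2.png',(150,100,500,310),2.28); shot('side','s3.png',(200,120,440,300),3)
E
```

```text
clock 5.50 tcp [ 0.6593 -0.0572  0.0971] psi 2.412 gap 0.0499 F [-0.4  0.3  0.4] j [-0.21  0.55  0.08  1.1  -0.    0.52]
[-0.34  0.33  6.31] twist -0.4 <- [ 0.664 -0.057  0.034  2.419]
```

View pics/t2.png

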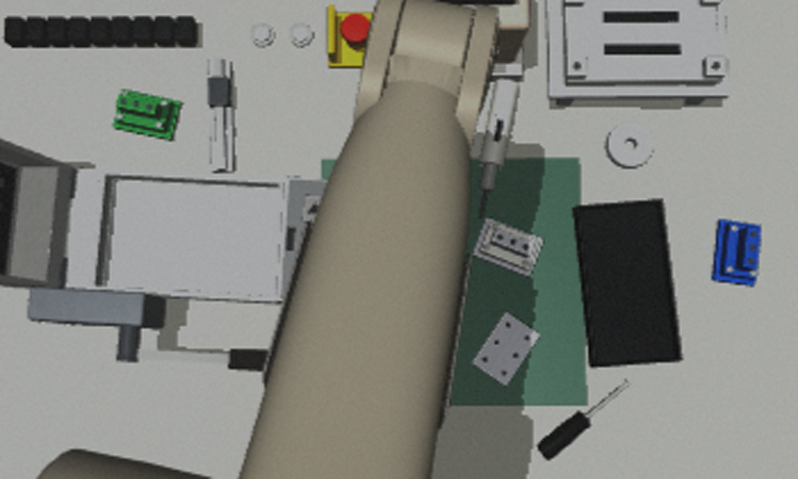

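View pics/s3.png

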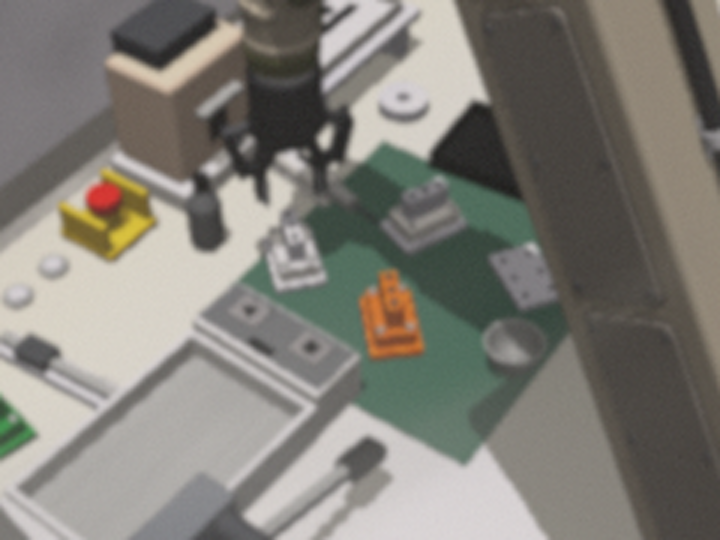

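The gripper is centred over A, the white carrier at side-crop (292,255). Descending.

Emit:
{"op": "play_rows", "data": {"force": 50, "moves": [{"claw":5,"delta_pos":[-0.4,0.3,3],"twist":-0.4},{"claw":5,"delta_pos":[-0.4,0.3,5],"twist":-0.4},{"claw":5,"delta_pos":[-0.4,0.3,6.1],"twist":-0.4},{"claw":5,"delta_pos":[-0.4,0.3,6.1],"twist":-0.4},{"claw":1,"delta_pos":[-0.4,0.3,6.1],"twist":-0.4},{"claw":1,"delta_pos":[-0.4,0.3,6.1],"twist":-0.4},{"claw":1,"delta_pos":[-0.4,0.3,6.1],"twist":-0.4},{"claw":1,"delta_pos":[-0.4,0.3,6.1],"twist":-0.4},{"claw":1,"delta_pos":[-0.4,0.3,6.1],"twist":-0.4}]}}

```text
clock: 6.72
tcp_pos: [0.6679, -0.0584, 0.0417]
orientation: [0.001, 0.354, 0.935, -0.0]
wrist_force: [-2.2, -1.9, 5.8]
finger_gap: 0.0169
```

```bash
python3 - <<'E'
from h import *
p,r=fitpose('top',[(75,117,50),(75,-117,50),(-75,-117,50),(-75,117,50),(40,-160,68)],
 c2px([(108,176),(283,183),(280,297),(103,290),(316,209)]),[.59,.24,-.05]); print('chamber',p,'\n',r)
l=loc(CH,0,40,0); go([.664,-.057,.2,2.6],[l[0],l[1],.2,3.092])
E
```

```text
chamber [ 0.58661186  0.23455189 -0.03606891] 
 [[ 0.97555782  0.83966383]
 [ 0.7051533   0.21260807]
 [-0.42401315 -0.53397809]
 [-0.55496356 -0.10165648]
 [-0.66865592 -0.3706163 ]]
clock 6.72 tcp [ 0.6679 -0.0584  0.0417] psi 2.419 gap 0.0169 F [-2.2 -1.9  5.8] j [-0.21  0.6   0.02  0.99 -0.    0.52]
[  0.39  -0.15 -15.83] twist -10.4 <- [ 0.664 -0.057  0.2    2.6  ]
[ 28.07  19.91 -15.83] twist -38.6 <- [0.589 0.277 0.2   3.092]
```

Emit:
{"op": "play_rows", "data": {"moves": [{"claw":1,"delta_pos":[0,0,-2],"twist":0},{"claw":1,"delta_pos":[0,0,-6],"twist":0},{"claw":1,"delta_pos":[0,0,-11],"twist":0},{"claw":1,"delta_pos":[0,0,-15.5],"twist":-5},{"claw":1,"delta_pos":[0,0,-15.5],"twist":-8}]}}

```text
clock: 7.35
tcp_pos: [0.6695, -0.0584, 0.2001]
orientation: [0.004, 0.286, 0.958, 0.0]
wrist_force: [-0.5, 0.8, -3.7]
finger_gap: 0.0167
```

```bash
sed -i 's/^CH=.*;/CH=[.587,.2355,-.043];/' h.py; python3 - <<'E'
from h import *
l=loc(CH,0,40,0); go([l[0],l[1],.2,3.098])
E
```

```text
clock 7.35 tcp [ 0.6695 -0.0584  0.2001] psi 2.561 gap 0.0167 F [-0.5  0.8 -3.7] j [-0.21  0.51  0.27  1.32  0.    0.37]
[2.508e+01 2.347e+01 1.000e-02] twist -30.8 <- [0.589 0.275 0.2   3.098]
```

Emit:
{"op": "play_rows", "data": {"moves": [{"claw":1,"delta_pos":[3,2.8,0],"twist":-4},{"claw":1,"delta_pos":[8,7.4,0],"twist":-10},{"claw":1,"delta_pos":[12.5,11.7,0],"twist":-16},{"claw":1,"delta_pos":[17,16,0],"twist":-22},{"claw":1,"delta_pos":[21,19.7,0],"twist":-28},{"claw":1,"delta_pos":[24,22.5,0],"twist":-30.8},{"claw":1,"delta_pos":[25.1,23.5,0],"twist":-30.8},{"claw":1,"delta_pos":[25.1,23.5,0],"twist":-30.8},{"claw":1,"delta_pos":[25.1,23.5,4],"twist":-30.8},{"claw":1,"delta_pos":[25.1,23.5,8],"twist":-30.8}]}}

```text
clock: 8.6
tcp_pos: [0.5883, 0.2745, 0.1148]
orientation: [0.001, 0.024, 1.0, -0.0]
wrist_force: [0.4, 0.6, -2.9]
finger_gap: 0.0168
```

```bash
python3 - <<'E'
from h import *
l=loc(CH,0,40,0); go([l[0],l[1],.064,3.098]); shot('side','s4.png',(150,140,390,320),3); shot('top','t3.png')
E
```

```text
clock 8.60 tcp [0.5883 0.2745 0.1148] psi 3.093 gap 0.0168 F [ 0.4  0.6 -2.9] j [ 0.31  0.51  0.05  1.11 -0.    0.36]
[-0.03  0.1   5.08] twist -0.3 <- [0.589 0.275 0.064 3.098]
```

View pics/s4.png

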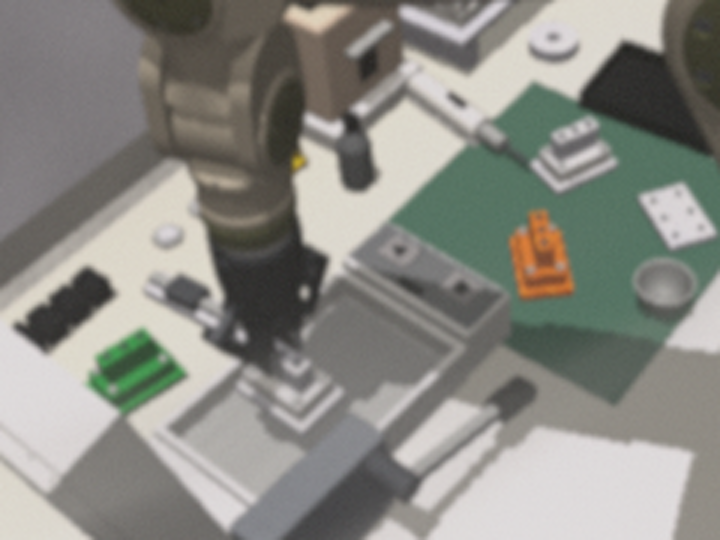

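Carrier A is held upright over the tub (crop px (295,385)). Lowering.

Emit:
{"op": "play_rows", "data": {"moves": [{"claw":1,"delta_pos":[0,0.1,3],"twist":-0.3},{"claw":1,"delta_pos":[0,0.1,4.5],"twist":-0.3},{"claw":1,"delta_pos":[0,0.1,5.2],"twist":-0.3},{"claw":1,"delta_pos":[0,0.1,5.3],"twist":-0.3},{"claw":4,"delta_pos":[0,0.1,5.3],"twist":-0.3},{"claw":4,"delta_pos":[0,0.1,5.2],"twist":-0.3},{"claw":4,"delta_pos":[0,0.1,5.0],"twist":-0.3},{"claw":4,"delta_pos":[0,0.1,2],"twist":-0.3},{"claw":4,"delta_pos":[0,0.1,-4],"twist":-0.3},{"claw":5,"delta_pos":[0,0.1,-9],"twist":-0.3}]}}

```text
clock: 9.95
tcp_pos: [0.5872, 0.2775, 0.2078]
orientation: [0.001, 0.02, 1.0, 0.0]
wrist_force: [1.1, 0.5, 1.0]
finger_gap: 0.0497
```

```bash
python3 - <<'E'
from h import *
imaging.read_camera('top')
go([.576,-.187,.2,1.193],[.576,-.187,.1,1.193])
c=cv2.imread('pics/t3.png')
a,T,off=silfit('top',c,(.576,-.187)); yy,xx=np.mgrid[0:52,0:52]
w=(np.hypot(yy-26,xx-26)<25)*1.
print('B in t3',fit('top',T,off,(.576,-.187),w=w))
E
```

```text
clock 10.00 tcp [0.5899 0.2784 0.2157] psi 3.102 gap 0.0496 F [1.4 0.7 5.2] j [ 0.32  0.46  0.23  1.32 -0.    0.36]
[ -0.48 -46.55   1.57] twist 109.4 <- [ 0.576 -0.187  0.2    1.193]
[ -0.48 -46.55  11.57] twist 109.4 <- [ 0.576 -0.187  0.1    1.193]
B in t3 (array([ 0.57603023, -0.18727691,  1.19235567]), np.float64(21.190650711264894))
```

Emit:
{"op": "play_rows", "data": {"moves": [{"claw":5,"delta_pos":[-0.5,-4,1],"twist":10},{"claw":5,"delta_pos":[-0.5,-10,1],"twist":20},{"claw":5,"delta_pos":[-0.5,-16,1],"twist":30},{"claw":5,"delta_pos":[-0.5,-22,1],"twist":40},{"claw":5,"delta_pos":[-0.5,-28,1],"twist":50},{"claw":5,"delta_pos":[-0.5,-34,1],"twist":60},{"claw":5,"delta_pos":[-0.5,-40,1],"twist":70},{"claw":5,"delta_pos":[-0.5,-46.5,1],"twist":80},{"claw":5,"delta_pos":[-0.5,-46.5,2],"twist":90},{"claw":5,"delta_pos":[-0.5,-46.5,5],"twist":100},{"claw":5,"delta_pos":[-0.5,-46.5,9],"twist":109.4},{"claw":5,"delta_pos":[-0.5,-46.5,10],"twist":109.4}]}}

```text
clock: 11.5
tcp_pos: [0.5716, -0.1867, 0.1029]
orientation: [-0.002, 0.827, 0.562, -0.001]
wrist_force: [-0.5, 0.9, -0.3]
finger_gap: 0.0502
```

Emit:
{"op": "play_rows", "data": {"moves": [{"claw":5,"delta_pos":[0,0,0],"twist":0}]}}

```text
clock: 11.62
tcp_pos: [0.5732, -0.1873, 0.1053]
orientation: [-0.0, 0.827, 0.563, -0.0]
wrist_force: [0.5, 0.1, 0.6]
finger_gap: 0.0497
```

```bash
python3 - <<'E'
from h import *
go([.576,-.187,.036,1.193]); shot('side','s5.png')
shot('top','t4.png')
for r in spotter.spot_in('top','carrier1'): print(round(r['conf'],2),np.round(r['extent']))
E
```

```text
clock 11.62 tcp [ 0.5732 -0.1873  0.1053] psi 1.195 gap 0.0497 F [0.5 0.1 0.6] j [-0.45  0.43 -0.1   1.04 -0.    1.5 ]
[0.13 0.25 6.93] twist 0.1 <- [ 0.576 -0.187  0.036  1.193]
0.93 [462. 196. 484. 226.]
0.84 [200. 140. 225. 162.]
0.76 [212. 192. 234. 223.]
0.68 [359. 195. 372. 213.]
0.64 [311. 213. 341. 241.]
0.27 [ 85. 145. 298. 263.]
```

Emit:
{"op": "play_rows", "data": {"moves": [{"claw":5,"delta_pos":[0.1,0.2,3],"twist":0},{"claw":5,"delta_pos":[0.1,0.2,5.5],"twist":0},{"claw":5,"delta_pos":[0.1,0.2,6.6],"twist":0},{"claw":5,"delta_pos":[0.1,0.2,6.6],"twist":0},{"claw":1,"delta_pos":[0.1,0.2,6.6],"twist":0},{"claw":1,"delta_pos":[0.1,0.2,6.6],"twist":0},{"claw":1,"delta_pos":[0.1,0.2,6.6],"twist":0},{"claw":1,"delta_pos":[0.1,0.2,6.6],"twist":0},{"claw":1,"delta_pos":[0.1,0.2,6.6],"twist":0},{"claw":1,"delta_pos":[0.1,0.2,4],"twist":0},{"claw":1,"delta_pos":[0.1,0.2,-2],"twist":0},{"claw":1,"delta_pos":[0.1,0.2,-8],"twist":0}]}}

```text
clock: 13.28
tcp_pos: [0.5749, -0.187, 0.1859]
orientation: [-0.001, 0.828, 0.561, -0.001]
wrist_force: [1.1, -0.3, -2.1]
finger_gap: 0.0171
```

Emit:
{"op": "play_rows", "data": {"moves": [{"claw":1,"delta_pos":[0,0,-1],"twist":0},{"claw":1,"delta_pos":[0,0,-1],"twist":0}]}}

```text
clock: 13.52
tcp_pos: [0.5758, -0.1874, 0.1954]
orientation: [0.0, 0.828, 0.561, 0.0]
wrist_force: [-0.4, 0.6, -3.2]
finger_gap: 0.0166
```

```bash
python3 - <<'E'
from h import *
l=loc(CH,0,-35,0); go([l[0],l[1],.2,3.098])
shot('top','t5.png')
E
```

```text
clock 13.53 tcp [ 0.5758 -0.1874  0.1954] psi 1.192 gap 0.0166 F [-0.4  0.6 -3.2] j [-0.45  0.38  0.06  1.25 -0.    1.5 ]
[ 36.4  -13.44  -0.46] twist -109.2 <- [0.585 0.201 0.2   3.098]
```

Emit:
{"op": "play_rows", "data": {"moves": [{"claw":1,"delta_pos":[2,-0.7,-0.5],"twist":-6},{"claw":1,"delta_pos":[5,-1.8,-0.5],"twist":-15},{"claw":1,"delta_pos":[9,-3.3,-0.5],"twist":-25},{"claw":1,"delta_pos":[13,-4.8,-0.5],"twist":-35},{"claw":1,"delta_pos":[17,-6.3,-0.5],"twist":-45},{"claw":1,"delta_pos":[21,-7.8,-0.5],"twist":-55},{"claw":1,"delta_pos":[25,-9.3,-0.5],"twist":-65},{"claw":1,"delta_pos":[29,-10.8,-0.5],"twist":-75},{"claw":1,"delta_pos":[33,-12.2,-0.5],"twist":-85},{"claw":1,"delta_pos":[35.5,-13.1,-0.5],"twist":-95},{"claw":1,"delta_pos":[36.4,-13.4,-0.5],"twist":-103},{"claw":1,"delta_pos":[36.4,-13.4,-0.5],"twist":-109.2}]}}

```text
clock: 15.08
tcp_pos: [0.584, 0.2013, 0.1967]
orientation: [-0.003, 0.019, 1.0, -0.001]
wrist_force: [-0.7, 0.1, -2.2]
finger_gap: 0.0172
```

Emit:
{"op": "play_rows", "data": {"moves": [{"claw":1,"delta_pos":[0,0,4],"twist":0},{"claw":1,"delta_pos":[0,0,7],"twist":0},{"claw":1,"delta_pos":[0,0,7],"twist":0}]}}

```text
clock: 15.45
tcp_pos: [0.5817, 0.1996, 0.1247]
orientation: [-0.005, 0.022, 1.0, -0.001]
wrist_force: [-0.9, -0.1, -2.0]
finger_gap: 0.0169
```

```bash
python3 - <<'E'
from h import *
l=loc(CH,0,-35,0); go([l[0],l[1],.062,3.098]); shot('side','s6.png',(150,140,390,320),3)
E
```

```text
clock 15.45 tcp [0.5817 0.1996 0.1247] psi 3.098 gap 0.0169 F [-0.9 -0.1 -2. ] j [ 0.2   0.45 -0.02  1.11 -0.    0.24]
[-0.37  0.11  6.27] twist -0.0 <- [0.585 0.201 0.062 3.098]
```

View pics/s6.png

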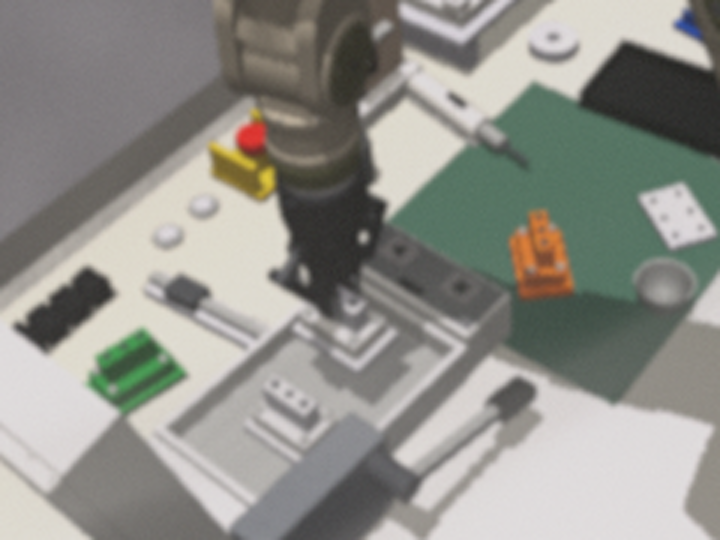

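A stands in the tub at (290,410), and B is held upright above the console half at (350,330). Lowering B.

Emit:
{"op": "play_rows", "data": {"moves": [{"claw":1,"delta_pos":[-0.2,0.1,3],"twist":0},{"claw":1,"delta_pos":[-0.2,0.1,5],"twist":0},{"claw":1,"delta_pos":[-0.2,0.1,6.0],"twist":0},{"claw":1,"delta_pos":[-0.2,0.1,6.3],"twist":0},{"claw":1,"delta_pos":[-0.2,0.1,6.3],"twist":0},{"claw":4,"delta_pos":[-0.2,0.1,6.3],"twist":0},{"claw":4,"delta_pos":[-0.2,0.1,6.1],"twist":0},{"claw":4,"delta_pos":[-0.2,0.1,5.9],"twist":0},{"claw":4,"delta_pos":[-0.2,0.1,3],"twist":0},{"claw":4,"delta_pos":[-0.2,0.1,-3],"twist":0},{"claw":4,"delta_pos":[-0.2,0.1,-9],"twist":0},{"claw":5,"delta_pos":[-0.2,0.1,-9],"twist":0}]}}

```text
clock: 17.0
tcp_pos: [0.591, 0.202, 0.2271]
orientation: [0.006, 0.022, 1.0, 0.001]
wrist_force: [-0.6, 0.2, 0.2]
finger_gap: 0.05
```

```bash
python3 - <<'E'
from h import *
shot('side','s7.png',(150,140,390,320),3);shot('top','t6.png')
l=loc(CH,-160,-95,72); go([l[0],l[1],.21,1.528],[l[0],l[1],.055,1.528])
for r in spotter.spot_in('top','lever_pad')[:2]: print(r)
E
```

```text
clock 17.10 tcp [0.5883 0.2015 0.2213] psi 3.098 gap 0.0501 F [-0.1 -0.  -0.5] j [ 0.2   0.41  0.16  1.32 -0.    0.24]
[16.27 -6.12  1.13] twist 89.9 <- [0.423 0.147 0.21  1.528]
[16.27 -6.12 16.63] twist 89.9 <- [0.423 0.147 0.055 1.528]
{'extent': [402.5, 187.3, 447.7, 264.2], 'conf': 0.73}
{'extent': [222.3, 251.3, 268.8, 261.7], 'conf': 0.56}
```

View pics/s7.png

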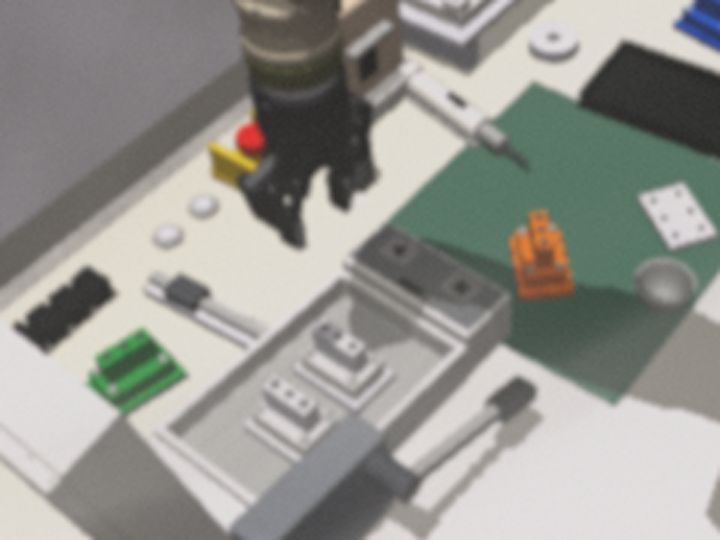

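Both carriers stand in the tub. Moving to pinch the lever.

Emit:
{"op": "play_rows", "data": {"moves": [{"claw":5,"delta_pos":[4,-1.5,1],"twist":10},{"claw":6,"delta_pos":[9,-3.4,1],"twist":20},{"claw":6,"delta_pos":[14,-5.3,1],"twist":30},{"claw":6,"delta_pos":[16.3,-6.1,1],"twist":40},{"claw":6,"delta_pos":[16.3,-6.1,1],"twist":50},{"claw":6,"delta_pos":[16.3,-6.1,1],"twist":60},{"claw":6,"delta_pos":[16.3,-6.1,1],"twist":70},{"claw":6,"delta_pos":[16.3,-6.1,1],"twist":80},{"claw":6,"delta_pos":[16.3,-6.1,4],"twist":90},{"claw":6,"delta_pos":[16.3,-6.1,8],"twist":90},{"claw":6,"delta_pos":[16.3,-6.1,10],"twist":90},{"claw":6,"delta_pos":[16.3,-6.1,10],"twist":90}]}}

```text
clock: 18.65
tcp_pos: [0.4193, 0.147, 0.1173]
orientation: [-0.002, 0.722, 0.691, -0.003]
wrist_force: [-0.5, 0.3, -1.4]
finger_gap: 0.06
```

```bash
python3 - <<'E'
from h import *
l=loc(CH,-160,-95,72); go([l[0],l[1],.044,1.528])
im=cv2.imread('pics/t6.png'); a=im[240:275,215:280].max(2); ys,xs=np.where((a<55)&(np.arange(215,280)[None,:]>245)); print('dark pad px',xs.min()+215,xs.max()+215,ys.min()+240,ys.max()+240,xs.mean()+215,ys.mean()+240,'pred',w2px('top',l))
E
```

```text
clock 18.65 tcp [0.4193 0.147  0.1173] psi 1.527 gap 0.0600 F [-0.5  0.3 -1.4] j [ 0.16  0.14 -0.47  0.97 -0.    1.77]
[0.06 0.38 7.33] twist -0.1 <- [0.423 0.147 0.044 1.528]
dark pad px 250 267 253 262 258.42857142857144 257.4736842105263 pred [261.18237221 257.53857642]
```

Emit:
{"op": "play_rows", "data": {"force": 45, "moves": [{"claw":6,"delta_pos":[0.5,0.3,3],"twist":0},{"claw":6,"delta_pos":[0.5,0.3,6],"twist":0},{"claw":6,"delta_pos":[0.5,0.3,7.3],"twist":0},{"claw":6,"delta_pos":[0.5,0.3,7.3],"twist":0},{"claw":1.5,"delta_pos":[0.5,0.3,7.3],"twist":0},{"claw":1.5,"delta_pos":[0.5,0.3,7.3],"twist":0},{"claw":1.5,"delta_pos":[0.5,0.3,7.3],"twist":0},{"claw":1.5,"delta_pos":[0.5,0.3,7.3],"twist":0}]}}

```text
clock: 19.65
tcp_pos: [0.4217, 0.1527, 0.0479]
orientation: [-0.002, 0.722, 0.691, -0.002]
wrist_force: [-10.9, 1.8, 11.6]
finger_gap: 0.0251
```

```bash
python3 - <<'E'
from h import *
go()
E
```

```text
clock 19.65 tcp [0.4217 0.1527 0.0479] psi 1.527 gap 0.0251 F [-10.9   1.8  11.6] j [ 0.17  0.22 -0.56  0.79  0.    1.78]
```

Emit:
{"op": "play_rows", "data": {"moves": [{"claw":1.5,"delta_pos":[-0.1,-0.1,-1],"twist":0},{"claw":1.5,"delta_pos":[-0.3,-0.1,-2],"twist":0},{"claw":1.5,"delta_pos":[-0.4,-0.1,-3],"twist":0},{"claw":1.5,"delta_pos":[-0.4,-0.1,-4],"twist":0},{"claw":1.5,"delta_pos":[-0.4,-0.1,-5],"twist":0},{"claw":1.5,"delta_pos":[-0.3,-0.1,-6],"twist":0},{"claw":1.5,"delta_pos":[-0.2,-0.1,-7],"twist":0},{"claw":1.5,"delta_pos":[0,-0.1,-7.8],"twist":0},{"claw":1.5,"delta_pos":[0.3,-0.1,-8.5],"twist":0},{"claw":1.5,"delta_pos":[0.4,-0.1,-8.8],"twist":0},{"claw":1.5,"delta_pos":[0.4,-0.1,-8.8],"twist":0}]}}

```text
clock: 21.02
tcp_pos: [0.4219, 0.1573, 0.1363]
orientation: [-0.002, 0.722, 0.692, -0.001]
wrist_force: [-10.5, 4.8, 4.1]
finger_gap: 0.025
```

```bash
python3 - <<'E'
from h import *
go(); shot('side','s8.png',(150,100,470,340),2)
E
```

```text
clock 21.02 tcp [0.4219 0.1573 0.1363] psi 1.528 gap 0.0250 F [-10.5   4.8   4.1] j [ 0.18  0.13 -0.43  1.01  0.    1.79]
```

View pics/s8.png

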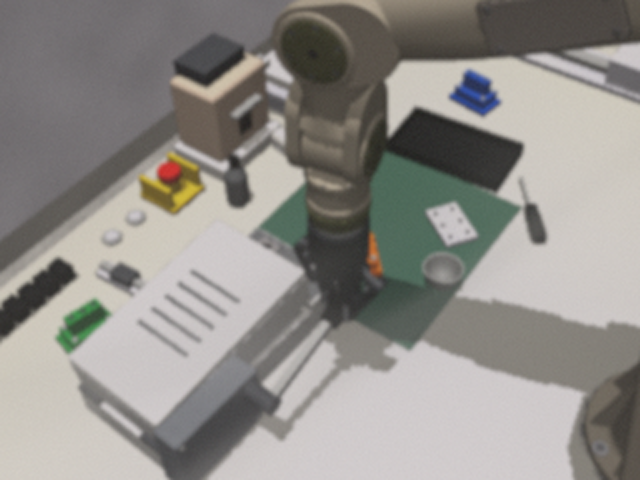

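The lid reads as shut. I'll let go, back off upward and head for START.

Emit:
{"op": "play_rows", "data": {"moves": [{"claw":6,"delta_pos":[0,0,0],"twist":0},{"claw":6,"delta_pos":[0,0,0],"twist":0},{"claw":6,"delta_pos":[0,0,-0.5],"twist":0},{"claw":6,"delta_pos":[0,0,-4],"twist":0},{"claw":4,"delta_pos":[0,0,-9],"twist":0},{"claw":0,"delta_pos":[0,0,-9],"twist":0},{"claw":0,"delta_pos":[0,0,-9],"twist":0}]}}

```text
clock: 21.95
tcp_pos: [0.425, 0.1564, 0.2255]
orientation: [0.0, 0.722, 0.691, 0.0]
wrist_force: [-0.9, 0.3, -1.3]
finger_gap: 0.0054
```

```bash
python3 - <<'E'
from h import *
shot('top','t7.png')
im=cv2.imread('pics/t1.png'); cv2.imwrite('pics/k.png',np.hstack([cv2.resize(cv2.imread('pics/'+n)[175:245,262:312],None,fx=8,fy=8,interpolation=cv2.INTER_CUBIC) for n in('t1.png','t7.png')]))
k=px2w('top',288.2,191.4,.068); print(k,px2w('top',286.5,218.1,.068),loc(CH,40,-160,68),loc(CH,-40,-160,68))
go([k[0],k[1],.2],[k[0],k[1],.1])
E
```

```text
[0.6189484  0.07050751 0.068     ] [0.53877287 0.07490134 0.068     ] [np.float64(0.6200851456883145), np.float64(0.07392842720706402), 0.068] [np.float64(0.5401590942930135), np.float64(0.07736736721173201), 0.068]
clock 22.00 tcp [0.4244 0.1563 0.2247] psi 1.527 gap 0.0008 F [ 0.  -0.2 -0.9] j [ 0.18  0.08 -0.26  1.23 -0.    1.79]
[-7.72 19.81  2.47] twist  <- [0.619 0.071 0.2  ]
[-7.72 19.81 12.47] twist  <- [0.619 0.071 0.1  ]
```

View pics/k.png

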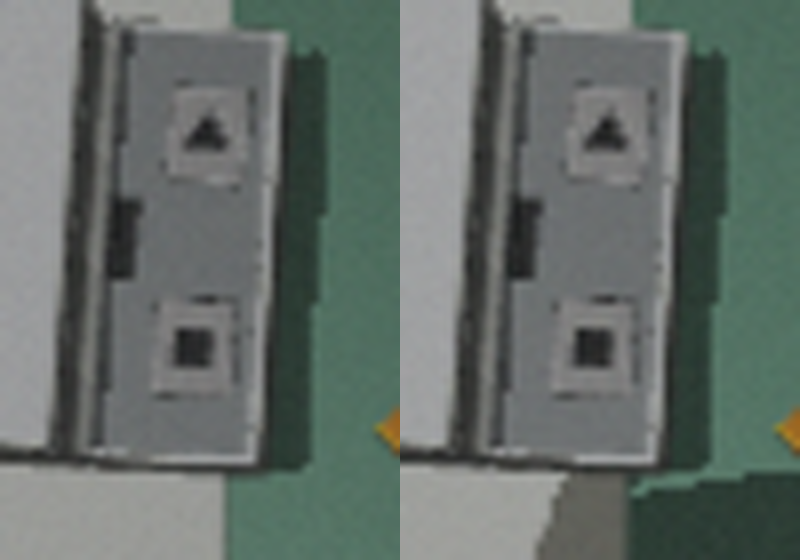

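Both keys and the lid look the same as at the start, so the lid is shut. START is the triangle at (287.5,191.5), farther from the robot. Moving above it.

Emit:
{"op": "play_rows", "data": {"moves": [{"claw":0,"delta_pos":[-2,5,1],"twist":0},{"claw":0,"delta_pos":[-4.5,11,2],"twist":0},{"claw":0,"delta_pos":[-6.8,16.5,2.5],"twist":0},{"claw":0,"delta_pos":[-7.7,19.7,2.5],"twist":0},{"claw":0,"delta_pos":[-7.7,19.7,6],"twist":0},{"claw":0,"delta_pos":[-7.7,19.7,10.5],"twist":0},{"claw":0,"delta_pos":[-7.7,19.7,12.5],"twist":0},{"claw":0,"delta_pos":[-7.7,19.7,12.5],"twist":0}]}}

```text
clock: 23.0
tcp_pos: [0.6154, 0.0708, 0.0967]
orientation: [-0.002, 0.722, 0.691, -0.003]
wrist_force: [0.3, -1.0, 0.2]
finger_gap: -0.0001
```

```bash
python3 - <<'E'
from h import *
go([.619,.072,.072])
E
```

```text
clock 23.00 tcp [0.6154 0.0708 0.0967] psi 1.527 gap -0.0001 F [ 0.3 -1.   0.2] j [-0.01  0.47 -0.06  1.05 -0.    1.6 ]
[0.13 0.35 2.47] twist  <- [0.619 0.072 0.072]
```

Emit:
{"op": "play_rows", "data": {"moves": [{"claw":0,"delta_pos":[0.1,0.2,1],"twist":0},{"claw":0,"delta_pos":[0.1,0.2,1.8],"twist":0},{"claw":0,"delta_pos":[0.1,0.2,2.3],"twist":0},{"claw":0,"delta_pos":[0.1,0.2,2.6],"twist":0},{"claw":0,"delta_pos":[0.1,0.2,2.8],"twist":0},{"claw":0,"delta_pos":[0.1,0.2,2.8],"twist":0}]}}

```text
clock: 23.75
tcp_pos: [0.6201, 0.0718, 0.0723]
orientation: [0.0, 0.722, 0.692, -0.0]
wrist_force: [0.4, 0.3, 0.1]
finger_gap: -0.0
```

```bash
python3 - <<'E'
from h import *
go()
E
```

```text
clock 23.75 tcp [0.6201 0.0718 0.0723] psi 1.527 gap -0.0000 F [0.4 0.3 0.1] j [-0.01  0.49 -0.08  0.99 -0.    1.6 ]
```

Emit:
{"op": "play_rows", "data": {"moves": [{"claw":0,"delta_pos":[0,0,0.2],"twist":0},{"claw":0,"delta_pos":[0,0,0.4],"twist":0},{"claw":0,"delta_pos":[0,0,0.6],"twist":0},{"claw":0,"delta_pos":[0,0,0.6],"twist":0}]}}

```text
clock: 24.25
tcp_pos: [0.6202, 0.0718, 0.0671]
orientation: [0.0, 0.722, 0.692, 0.0]
wrist_force: [-1.3, -0.2, 5.4]
finger_gap: -0.0
```

Emit:
{"op": "play_rows", "data": {"moves": [{"claw":0,"delta_pos":[0,0,0.3],"twist":0},{"claw":0,"delta_pos":[0,0,0.5],"twist":0},{"claw":0,"delta_pos":[0,0,0.5],"twist":0}]}}

```text
clock: 24.62
tcp_pos: [0.6205, 0.0718, 0.0668]
orientation: [0.001, 0.722, 0.692, 0.001]
wrist_force: [-11.9, -0.6, 31.9]
finger_gap: 0.0002
```

The key got 32 N, inside 5–45 N. Releasing.

Emit:
{"op": "play_rows", "data": {"moves": [{"claw":0,"delta_pos":[0,0,-0.5],"twist":0},{"claw":0,"delta_pos":[0,0,-4],"twist":0},{"claw":0,"delta_pos":[0,0,-10],"twist":0},{"claw":0,"delta_pos":[0,0,-14],"twist":0},{"claw":0,"delta_pos":[0,0,-14],"twist":0},{"claw":0,"delta_pos":[0,0,-14],"twist":0}]}}

```text
clock: 25.38
tcp_pos: [0.6198, 0.0718, 0.2005]
orientation: [-0.0, 0.722, 0.691, -0.0]
wrist_force: [0.1, -0.1, -0.7]
finger_gap: 0.0002
```

```bash
python3 - <<'E'
from h import *
l=loc(CH,-160,-91,160); go([l[0],l[1]+.004,.19,1.528]); shot('top','t8.png')
a=cv2.imread('pics/t1.png')[160:270,160:310].astype(float);b=cv2.imread('pics/t7.png')[160:270,160:310].astype(float)
print('lid diff',np.abs(a-b)[10:70,10:110].mean())
E
```

```text
clock 25.38 tcp [0.6198 0.0718 0.2005] psi 1.527 gap 0.0002 F [ 0.1 -0.1 -0.7] j [-0.01  0.42  0.13  1.28 -0.    1.6 ]
[  7.5  -20.     1.05] twist -0.1 <- [0.423 0.155 0.19  1.528]
lid diff 8.663777777777778
```

Emit:
{"op": "play_rows", "data": {"moves": [{"claw":0,"delta_pos":[2,-5,0],"twist":0},{"claw":0,"delta_pos":[4,-10,0],"twist":0},{"claw":0,"delta_pos":[6,-16,0.5],"twist":0},{"claw":0,"delta_pos":[7.5,-20,1],"twist":0},{"claw":0,"delta_pos":[7.5,-20,1],"twist":0},{"claw":0,"delta_pos":[7.5,-20,1],"twist":0},{"claw":0,"delta_pos":[7.5,-20,1],"twist":0},{"claw":0,"delta_pos":[7.5,-20,1],"twist":0},{"claw":0,"delta_pos":[7.5,-20,1],"twist":0},{"claw":0,"delta_pos":[7.5,-20,1],"twist":0},{"claw":0,"delta_pos":[7.5,-20,1],"twist":0},{"claw":0,"delta_pos":[7.5,-20,1],"twist":0}]}}

```text
clock: 26.92
tcp_pos: [0.4236, 0.1555, 0.1913]
orientation: [0.0, 0.722, 0.692, 0.0]
wrist_force: [-0.5, 0.2, -0.9]
finger_gap: 0.0004
```

```bash
python3 - <<'E'
from h import *
l=loc(CH,-160,-91,160); go([l[0],l[1]+.004,.16,1.528],[l[0],l[1],.068,1.528]); shot('side','s9.png')
a=cv2.imread('pics/s1.png',0)[215:330,185:320].astype(np.float32)
for n,o in(('s9.png',None),):
    b=cv2.imread('pics/'+n,0)[215:330,185:320].astype(np.float32); print(n,cv2.phaseCorrelate(a,b))
E
```

```text
clock 26.93 tcp [0.4236 0.1555 0.1913] psi 1.527 gap 0.0004 F [-0.5  0.2 -0.9] j [ 0.17  0.09 -0.33  1.15 -0.    1.79]
[-0.   -0.04  3.13] twist -0.0 <- [0.423 0.155 0.16  1.528]
[-0.4  -0.02 12.33] twist -0.0 <- [0.423 0.151 0.068 1.528]
s9.png ((0.4946972978171118, -0.010792894301317801), 0.9793695794653009)
```

Emit:
{"op": "play_rows", "data": {"moves": [{"claw":0,"delta_pos":[0,0,0],"twist":0},{"claw":0,"delta_pos":[0,0,0],"twist":0},{"claw":0,"delta_pos":[0,0,0],"twist":0},{"claw":0,"delta_pos":[0,0,0],"twist":0},{"claw":0,"delta_pos":[0,0,0],"twist":0},{"claw":0,"delta_pos":[0,0,0],"twist":0},{"claw":0,"delta_pos":[0,0,0],"twist":0},{"claw":0,"delta_pos":[0,0,0],"twist":0},{"claw":0,"delta_pos":[0,0,0],"twist":0},{"claw":0,"delta_pos":[0,0,0],"twist":0},{"claw":0,"delta_pos":[0,0,0],"twist":0},{"claw":0,"delta_pos":[0,0,0],"twist":0}]}}

```text
clock: 28.48
tcp_pos: [0.4236, 0.1555, 0.1913]
orientation: [0.0, 0.722, 0.691, -0.0]
wrist_force: [-0.6, -0.1, -0.2]
finger_gap: -0.0002
```

Emit:
{"op": "play_rows", "data": {"moves": [{"claw":0,"delta_pos":[0,0,0],"twist":0},{"claw":0,"delta_pos":[0,0,0],"twist":0},{"claw":0,"delta_pos":[0,0,0],"twist":0},{"claw":0,"delta_pos":[0,0,0],"twist":0},{"claw":0,"delta_pos":[0,0,0],"twist":0},{"claw":0,"delta_pos":[0,0,0],"twist":0},{"claw":0,"delta_pos":[0,0,0],"twist":0},{"claw":0,"delta_pos":[0,0,0],"twist":0},{"claw":0,"delta_pos":[0,0,0],"twist":0},{"claw":0,"delta_pos":[0,0,0],"twist":0},{"claw":0,"delta_pos":[0,0,0],"twist":0},{"claw":0,"delta_pos":[0,0,0],"twist":0}]}}

```text
clock: 29.98
tcp_pos: [0.4236, 0.1555, 0.1913]
orientation: [0.0, 0.722, 0.691, 0.0]
wrist_force: [-0.1, -0.1, 0.0]
finger_gap: 0.0002
```

Emit:
{"op": "play_rows", "data": {"moves": [{"claw":0,"delta_pos":[0,0,0],"twist":0},{"claw":0,"delta_pos":[0,0,0],"twist":0},{"claw":0,"delta_pos":[0,0,0],"twist":0},{"claw":0,"delta_pos":[0,0,0],"twist":0},{"claw":0,"delta_pos":[0,0,0],"twist":0},{"claw":0,"delta_pos":[0,0,0],"twist":0},{"claw":0,"delta_pos":[0,0,0],"twist":0},{"claw":0,"delta_pos":[0,0,0],"twist":0},{"claw":0,"delta_pos":[0,0,0],"twist":0},{"claw":0,"delta_pos":[0,0,0],"twist":0},{"claw":0,"delta_pos":[0,0,0],"twist":0},{"claw":0,"delta_pos":[0,0,0],"twist":0}]}}

```text
clock: 31.48
tcp_pos: [0.4236, 0.1555, 0.1912]
orientation: [0.0, 0.722, 0.691, -0.0]
wrist_force: [0.0, -0.1, -0.4]
finger_gap: -0.0003
```

Lid still shut (picture shift 0.5 px against the start), and 6.8 s have passed since release. Pressing the lever down again.

Emit:
{"op": "play_rows", "data": {"moves": [{"claw":0,"delta_pos":[0,0,1.5],"twist":0},{"claw":0,"delta_pos":[0,0,3],"twist":0},{"claw":0,"delta_pos":[0,0,4.5],"twist":0},{"claw":0,"delta_pos":[0,0,6],"twist":0},{"claw":0,"delta_pos":[-0.2,0,7.5],"twist":0},{"claw":0,"delta_pos":[-0.2,0,9],"twist":0},{"claw":0,"delta_pos":[-0.3,0,10.5],"twist":0},{"claw":0,"delta_pos":[-0.4,0,11.5],"twist":0},{"claw":0,"delta_pos":[-0.4,0,12.2],"twist":0},{"claw":0,"delta_pos":[-0.4,0,12.6],"twist":0},{"claw":0,"delta_pos":[-0.4,0,12.6],"twist":0},{"claw":0,"delta_pos":[-0.4,0,12.6],"twist":0}]}}

```text
clock: 32.98
tcp_pos: [0.423, 0.1514, 0.0706]
orientation: [0.001, 0.722, 0.692, 0.001]
wrist_force: [-19.8, -5.6, 59.3]
finger_gap: 0.0001
```

Emit:
{"op": "play_rows", "data": {"moves": [{"claw":0,"delta_pos":[0,0,0],"twist":0},{"claw":0,"delta_pos":[0,0,-3],"twist":0},{"claw":3,"delta_pos":[0,0,-9],"twist":0},{"claw":4,"delta_pos":[0,0,-13],"twist":0},{"claw":5,"delta_pos":[0,0,-13],"twist":0},{"claw":5,"delta_pos":[0,0,-13],"twist":0}]}}

```text
clock: 33.72
tcp_pos: [0.4228, 0.1514, 0.1942]
orientation: [-0.0, 0.722, 0.692, -0.001]
wrist_force: [-0.0, -0.3, 0.1]
finger_gap: 0.0497
```

```bash
python3 - <<'E'
from h import *
shot('top','t9.png'); shot('side','s10.png')
a=cv2.imread('pics/t9.png')[155:275,190:310]; b=cv2.imread('pics/s10.png')[180:310,180:330]
cv2.imwrite('pics/c9.png',np.hstack([cv2.resize(a,(400,400),interpolation=2),cv2.resize(b,(400,400),interpolation=2)]))
go()
E
```

```text
clock 33.83 tcp [0.4222 0.1513 0.1935] psi 1.527 gap 0.0503 F [0.6 0.3 0.4] j [ 0.16  0.09 -0.33  1.16 -0.    1.78]
```

View pics/c9.png

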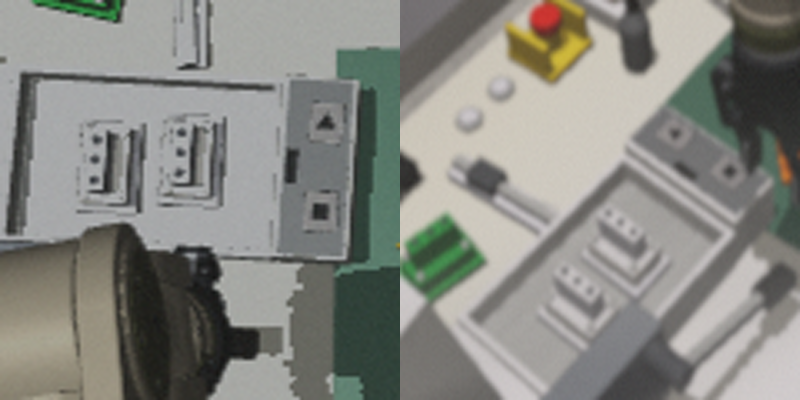

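The lid is up and both carriers stand in the tub; their rail middles are at top-crop (95,159) and (181,159). Computing positions and picking the console-side one (B) first.

```bash
python3 - <<'E'
from h import *
P=[px2w('top',190+u*.3-.35,155+v*.3-.35,.08) for u,v in((95,159),(181,159),(98,138),(95,181),(182,138),(180,181))]; print(np.round(P,4))
print([loc(CH,0,y,0) for y in(40,-35)])
b=P[1]; go([b[0],b[1],.2,3.098],[b[0],b[1],.115,3.098])
E
```

```text
[[0.5848 0.2764 0.08  ]
 [0.5846 0.2    0.08  ]
 [0.6037 0.2744 0.08  ]
 [0.5652 0.2758 0.08  ]
 [0.6034 0.1996 0.08  ]
 [0.565  0.2005 0.08  ]]
[[np.float64(0.5887194700023339), np.float64(0.27546302569765047), 0.0], [np.float64(0.5854954637479577), np.float64(0.2005323525145558), 0.0]]
clock 33.83 tcp [0.4222 0.1513 0.1935] psi 1.527 gap 0.0503 F [0.6 0.3 0.4] j [ 0.16  0.09 -0.33  1.16 -0.    1.78]
[ 5.58 16.01 -0.65] twist -90.0 <- [0.585 0.2   0.2   3.098]
[ 5.58 16.01  7.85] twist -90.0 <- [0.585 0.2   0.115 3.098]
```

Emit:
{"op": "play_rows", "data": {"moves": [{"claw":4,"delta_pos":[1.5,4,-0.6],"twist":-10},{"claw":4,"delta_pos":[3.5,9,-0.6],"twist":-20},{"claw":4,"delta_pos":[5,14,-0.6],"twist":-30},{"claw":4,"delta_pos":[5.6,16,-0.6],"twist":-40},{"claw":4,"delta_pos":[5.6,16,-0.6],"twist":-50},{"claw":4,"delta_pos":[5.6,16,-0.6],"twist":-60},{"claw":4,"delta_pos":[5.6,16,-0.6],"twist":-70},{"claw":4,"delta_pos":[5.6,16,1],"twist":-80},{"claw":4,"delta_pos":[5.6,16,4],"twist":-90},{"claw":4,"delta_pos":[5.6,16,7],"twist":-90},{"claw":4,"delta_pos":[5.6,16,7],"twist":-90}]}}

```text
clock: 35.2
tcp_pos: [0.5826, 0.1998, 0.1209]
orientation: [-0.004, 0.022, 1.0, -0.001]
wrist_force: [-0.3, 0.4, 0.1]
finger_gap: 0.0405
```

```bash
python3 - <<'E'
from h import *
go([.585,.2,.061,3.098])
E
```

```text
clock 35.20 tcp [0.5826 0.1998 0.1209] psi 3.098 gap 0.0405 F [-0.3  0.4  0.1] j [ 0.2   0.45 -0.03  1.1  -0.    0.24]
[-0.24  0.03  5.99] twist -0.0 <- [0.585 0.2   0.061 3.098]
```

Emit:
{"op": "play_rows", "data": {"force": 50, "moves": [{"claw":4,"delta_pos":[-0.1,0,3],"twist":0},{"claw":4,"delta_pos":[-0.1,0,5],"twist":0},{"claw":4,"delta_pos":[-0.1,0,5.9],"twist":0},{"claw":1,"delta_pos":[-0.1,0,5.9],"twist":0},{"claw":1,"delta_pos":[-0.1,0,5.9],"twist":0},{"claw":1,"delta_pos":[-0.1,0,5.9],"twist":0},{"claw":1,"delta_pos":[-0.1,0,5.9],"twist":0},{"claw":1,"delta_pos":[-0.1,0,4],"twist":0},{"claw":1,"delta_pos":[-0.1,0,-1],"twist":0},{"claw":1,"delta_pos":[-0.1,0,-6],"twist":0},{"claw":1,"delta_pos":[-0.1,0,-8.5],"twist":0},{"claw":1,"delta_pos":[-0.1,0,-8.5],"twist":0}]}}

```text
clock: 36.7
tcp_pos: [0.5881, 0.2007, 0.2128]
orientation: [0.003, 0.022, 1.0, 0.0]
wrist_force: [-0.7, 0.2, -3.0]
finger_gap: 0.0167
```

```bash
python3 - <<'E'
from h import *
for y in(45,-45):
    l=loc(TR,y,0,0); go([l[0],l[1],.2,TR[2]+np.pi/2])
E
```

```text
clock 36.70 tcp [0.5881 0.2007 0.2128] psi 3.098 gap 0.0167 F [-0.7  0.2 -3. ] j [ 0.2   0.41  0.13  1.29 -0.    0.24]
[ -0.55 -54.08   1.28] twist 83.3 <- [ 0.57  -0.34   0.2    1.643]
clock 36.70 tcp [0.5881 0.2007 0.2128] psi 3.098 gap 0.0167 F [-0.7  0.2 -3. ] j [ 0.2   0.41  0.13  1.29 -0.    0.24]
[  8.39 -55.12   1.28] twist 83.3 <- [ 0.48  -0.346  0.2    1.643]
```

Emit:
{"op": "play_rows", "data": {"moves": [{"claw":1,"delta_pos":[0,-2.5,1],"twist":3},{"claw":1,"delta_pos":[0,-7,1],"twist":10},{"claw":1,"delta_pos":[-0.1,-12.5,1],"twist":18},{"claw":1,"delta_pos":[-0.2,-18,1],"twist":27},{"claw":1,"delta_pos":[-0.2,-23.5,1],"twist":36},{"claw":1,"delta_pos":[-0.3,-29,1],"twist":45},{"claw":1,"delta_pos":[-0.3,-34.5,1],"twist":54},{"claw":1,"delta_pos":[-0.4,-40,1],"twist":63},{"claw":1,"delta_pos":[-0.5,-45.5,1],"twist":72},{"claw":1,"delta_pos":[-0.5,-50.5,1],"twist":80},{"claw":1,"delta_pos":[-0.5,-53.5,1],"twist":83.3},{"claw":1,"delta_pos":[-0.5,-54.1,1],"twist":83.3}]}}

```text
clock: 38.2
tcp_pos: [0.5667, -0.3421, 0.1973]
orientation: [-0.002, 0.682, 0.732, -0.0]
wrist_force: [0.2, 0.1, -2.6]
finger_gap: 0.0165
```

Emit:
{"op": "play_rows", "data": {"moves": [{"claw":1,"delta_pos":[0,0,4],"twist":0},{"claw":1,"delta_pos":[0,0,8],"twist":0},{"claw":1,"delta_pos":[0,0,10],"twist":0},{"claw":1,"delta_pos":[0,0,10],"twist":0}]}}

```text
clock: 38.7
tcp_pos: [0.5662, -0.3377, 0.0968]
orientation: [-0.003, 0.68, 0.733, -0.0]
wrist_force: [-0.1, 0.2, -1.9]
finger_gap: 0.0167
```

```bash
python3 - <<'E'
from h import *
l=loc(TR,45,0,0); go([l[0],l[1],.045,TR[2]+np.pi/2])
shot('top','t10.png');shot('side','s11.png')
a=cv2.imread('pics/t10.png')[160:290,350:480]; b=cv2.imread('pics/s11.png')[110:240,320:450]
cv2.imwrite('pics/c10.png',np.hstack([cv2.resize(a,(400,400),interpolation=2),cv2.resize(b,(400,400),interpolation=2)]))
E
```

```text
clock 38.70 tcp [ 0.5662 -0.3377  0.0968] psi 1.646 gap 0.0167 F [-0.1  0.2 -1.9] j [-0.66  0.54  0.07  1.1   0.    0.84]
[-0.24  0.36  5.18] twist 0.1 <- [ 0.57  -0.34   0.045  1.643]
```

View pics/c10.png

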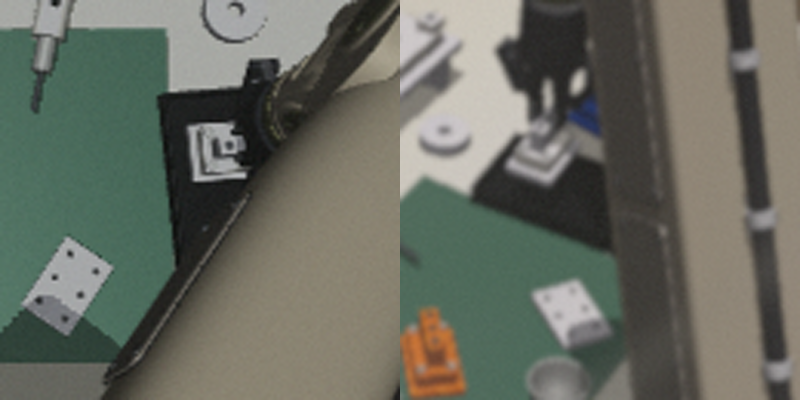

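B is held level over the tray's far half (crop (215,150)). Lowering.

Emit:
{"op": "play_rows", "data": {"moves": [{"claw":1,"delta_pos":[-0.2,0.2,2.5],"twist":0},{"claw":1,"delta_pos":[-0.2,0.2,4],"twist":0},{"claw":1,"delta_pos":[-0.2,0.2,4.9],"twist":0},{"claw":1,"delta_pos":[-0.2,0.2,5.2],"twist":0},{"claw":1,"delta_pos":[-0.2,0.2,5.3],"twist":0},{"claw":4,"delta_pos":[-0.2,0.2,5.3],"twist":0},{"claw":4,"delta_pos":[-0.2,0.2,5.2],"twist":0},{"claw":4,"delta_pos":[-0.2,0.2,5.0],"twist":0},{"claw":4,"delta_pos":[-0.2,0.2,2],"twist":0},{"claw":4,"delta_pos":[-0.2,0.2,-4],"twist":0},{"claw":4,"delta_pos":[-0.2,0.2,-10],"twist":0},{"claw":4,"delta_pos":[-0.2,0.2,-11],"twist":0}]}}

```text
clock: 40.3
tcp_pos: [0.5723, -0.3438, 0.2162]
orientation: [0.005, 0.681, 0.733, 0.0]
wrist_force: [-0.6, -0.7, 0.6]
finger_gap: 0.0401
```

```bash
python3 - <<'E'
from h import *
go([.587,.277,.2,3.098]); shot('side','s12.png')
E
```

```text
clock 40.30 tcp [ 0.5723 -0.3438  0.2162] psi 1.644 gap 0.0401 F [-0.6 -0.7  0.6] j [-0.66  0.5   0.28  1.35 -0.    0.84]
[61.81  6.    1.62] twist -83.3 <- [0.587 0.277 0.2   3.098]
```

Emit:
{"op": "play_rows", "data": {"moves": [{"claw":4,"delta_pos":[5,0.5,1],"twist":-8},{"claw":4,"delta_pos":[11,1,1],"twist":-16},{"claw":4,"delta_pos":[17,1.6,1],"twist":-24},{"claw":4,"delta_pos":[23,2.2,1],"twist":-32},{"claw":4,"delta_pos":[29,2.8,1],"twist":-40},{"claw":4,"delta_pos":[35,3.4,1],"twist":-48},{"claw":4,"delta_pos":[41,4,1],"twist":-56},{"claw":4,"delta_pos":[47,4.6,1],"twist":-64},{"claw":4,"delta_pos":[53,5.2,1],"twist":-72},{"claw":4,"delta_pos":[58.5,5.7,1],"twist":-80},{"claw":4,"delta_pos":[61.8,6,1],"twist":-83.3},{"claw":4,"delta_pos":[61.8,6,1],"twist":-83.3}]}}

```text
clock: 41.85
tcp_pos: [0.5834, 0.2809, 0.1976]
orientation: [-0.002, 0.02, 1.0, -0.001]
wrist_force: [-0.8, -0.7, 0.3]
finger_gap: 0.0401
```

Emit:
{"op": "play_rows", "data": {"moves": [{"claw":4,"delta_pos":[0,0,4],"twist":0},{"claw":4,"delta_pos":[0,0,8],"twist":0},{"claw":4,"delta_pos":[0,0,8],"twist":0}]}}

```text
clock: 42.22
tcp_pos: [0.5815, 0.2763, 0.1155]
orientation: [-0.004, 0.023, 1.0, -0.002]
wrist_force: [-0.3, 0.0, 1.0]
finger_gap: 0.0402
```

```bash
python3 - <<'E'
from h import *
go([.587,.276,.061,3.098])
shot('top','t11.png');shot('side','s13.png')
a=cv2.imread('pics/t11.png')[160:290,350:480]; b=cv2.imread('pics/s13.png')[180:310,180:310]
cv2.imwrite('pics/c11.png',np.hstack([cv2.resize(a,(400,400),interpolation=2),cv2.resize(b,(400,400),interpolation=2)]))
E
```

```text
clock 42.23 tcp [0.5815 0.2763 0.1155] psi 3.096 gap 0.0402 F [-0.3  0.   1. ] j [ 0.32  0.51  0.05  1.12 -0.    0.36]
[-0.55 -0.    5.45] twist -0.1 <- [0.587 0.276 0.061 3.098]
```

View pics/c11.png

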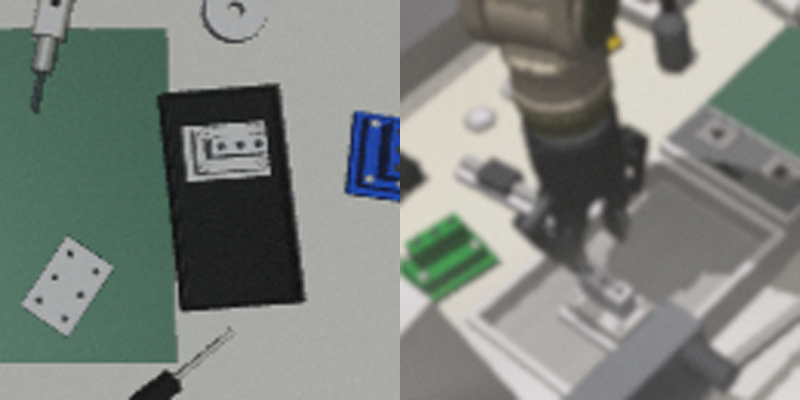

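B stands flat inside the tray at crop (225,150), and the gripper is over A. Gripping A.

Emit:
{"op": "play_rows", "data": {"moves": [{"claw":4,"delta_pos":[-0.3,0,2.5],"twist":0},{"claw":4,"delta_pos":[-0.3,0,4.5],"twist":0},{"claw":4,"delta_pos":[-0.3,0,5.3],"twist":0},{"claw":1,"delta_pos":[-0.3,0,5.3],"twist":0},{"claw":1,"delta_pos":[-0.3,0,5.3],"twist":0},{"claw":1,"delta_pos":[-0.3,0,5.3],"twist":0},{"claw":1,"delta_pos":[-0.3,0,5.3],"twist":0},{"claw":1,"delta_pos":[-0.3,0,4],"twist":0},{"claw":1,"delta_pos":[-0.3,0,0],"twist":0},{"claw":1,"delta_pos":[-0.3,0,-5],"twist":0},{"claw":1,"delta_pos":[-0.3,0,-9],"twist":0},{"claw":1,"delta_pos":[-0.3,0,-9],"twist":0}]}}

```text
clock: 43.82
tcp_pos: [0.5897, 0.2794, 0.2148]
orientation: [0.004, 0.022, 1.0, 0.001]
wrist_force: [0.3, 0.5, -3.3]
finger_gap: 0.0165
```

```bash
python3 - <<'E'
from h import *
l=loc(TR,-40,0,0); go([l[0],l[1],.2,TR[2]+np.pi/2])
E
```

```text
clock 43.83 tcp [0.5897 0.2794 0.2148] psi 3.098 gap 0.0165 F [ 0.3  0.5 -3.3] j [0.32 0.47 0.23 1.33 0.   0.36]
[  7.73 -62.93   1.48] twist 83.3 <- [ 0.485 -0.346  0.2    1.643]
```

Emit:
{"op": "play_rows", "data": {"moves": [{"claw":1,"delta_pos":[0.3,-2.5,1.4],"twist":3},{"claw":1,"delta_pos":[1,-8,1.4],"twist":10},{"claw":1,"delta_pos":[1.7,-14,1.4],"twist":18},{"claw":1,"delta_pos":[2.4,-20,1.4],"twist":27},{"claw":1,"delta_pos":[3.1,-26,1.4],"twist":36},{"claw":1,"delta_pos":[3.9,-32,1.4],"twist":45},{"claw":1,"delta_pos":[4.6,-38,1.4],"twist":54},{"claw":1,"delta_pos":[5.4,-44,1.4],"twist":63},{"claw":1,"delta_pos":[6.1,-50,1.4],"twist":72},{"claw":1,"delta_pos":[6.9,-56,1.4],"twist":80},{"claw":1,"delta_pos":[7.5,-60.5,1.4],"twist":83.3},{"claw":1,"delta_pos":[7.7,-62.9,1.4],"twist":83.3}]}}

```text
clock: 45.32
tcp_pos: [0.482, -0.3482, 0.1944]
orientation: [-0.001, 0.682, 0.732, 0.0]
wrist_force: [-0.0, -0.1, -3.0]
finger_gap: 0.0164
```

Emit:
{"op": "play_rows", "data": {"moves": [{"claw":1,"delta_pos":[0,0,1],"twist":0},{"claw":1,"delta_pos":[0,0,5],"twist":0},{"claw":1,"delta_pos":[0,0,9],"twist":0},{"claw":1,"delta_pos":[0,0,9],"twist":0}]}}

```text
clock: 45.82
tcp_pos: [0.4812, -0.3422, 0.1022]
orientation: [-0.005, 0.68, 0.733, 0.0]
wrist_force: [-0.0, -0.1, -2.6]
finger_gap: 0.0164
```

```bash
python3 - <<'E'
from h import *
l=loc(TR,-40,0,0); go([l[0],l[1],.0445,TR[2]+np.pi/2])
shot('side','s14.png')
E
```

```text
clock 45.83 tcp [ 0.4812 -0.3422  0.1022] psi 1.646 gap 0.0164 F [-0.  -0.1 -2.6] j [-0.75  0.42 -0.13  1.04  0.    0.74]
[-0.41  0.38  5.77] twist 0.2 <- [ 0.485 -0.346  0.044  1.643]
```

Emit:
{"op": "play_rows", "data": {"moves": [{"claw":1,"delta_pos":[-0.3,0.2,2.5],"twist":0},{"claw":1,"delta_pos":[-0.3,0.2,4.5],"twist":0},{"claw":1,"delta_pos":[-0.3,0.2,5.5],"twist":0},{"claw":1,"delta_pos":[-0.3,0.2,5.8],"twist":0},{"claw":1,"delta_pos":[-0.3,0.2,5.9],"twist":0},{"claw":4,"delta_pos":[-0.3,0.2,5.9],"twist":0},{"claw":4,"delta_pos":[-0.3,0.2,5.8],"twist":0},{"claw":4,"delta_pos":[-0.3,0.2,5.6],"twist":0},{"claw":4,"delta_pos":[-0.3,0.2,2],"twist":0},{"claw":4,"delta_pos":[-0.3,0.2,-4],"twist":0},{"claw":4,"delta_pos":[-0.3,0.2,-10],"twist":0},{"claw":4,"delta_pos":[-0.3,0.2,-12],"twist":0}]}}

```text
clock: 47.38
tcp_pos: [0.4872, -0.3507, 0.2312]
orientation: [0.004, 0.681, 0.733, -0.0]
wrist_force: [-0.4, -0.8, -0.6]
finger_gap: 0.0399
```

Emit:
{"op": "play_rows", "data": {"moves": [{"claw":4,"delta_pos":[6,0,0],"twist":0},{"claw":4,"delta_pos":[12,0,0],"twist":0},{"claw":4,"delta_pos":[18,0,0],"twist":0},{"claw":4,"delta_pos":[22,0,0],"twist":0},{"claw":4,"delta_pos":[22,0,0],"twist":0},{"claw":4,"delta_pos":[22,0,0],"twist":0}]}}

```text
clock: 48.12
tcp_pos: [0.4699, -0.1303, 0.2265]
orientation: [0.001, 0.681, 0.733, -0.0]
wrist_force: [-0.2, -0.3, 1.1]
finger_gap: 0.0402
```

```bash
python3 - <<'E'
from h import *
go()
shot('top','t12.png');shot('side','s15.png')
a=cv2.imread('pics/t12.png')[130:290,330:490]; b=cv2.imread('pics/t12.png')[150:310,130:290]
cv2.imwrite('pics/c12.png',np.hstack([cv2.resize(x,(400,400),interpolation=2) for x in(a,b)]))
E
```

```text
clock 48.12 tcp [ 0.4699 -0.1303  0.2265] psi 1.645 gap 0.0402 F [-0.2 -0.3  1.1] j [-0.44  0.15 -0.18  1.24 -0.    1.06]
```

View pics/c12.png

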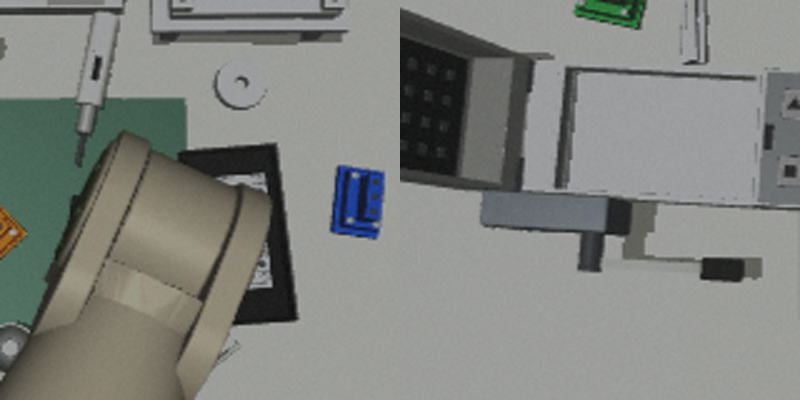

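View pics/s15.png

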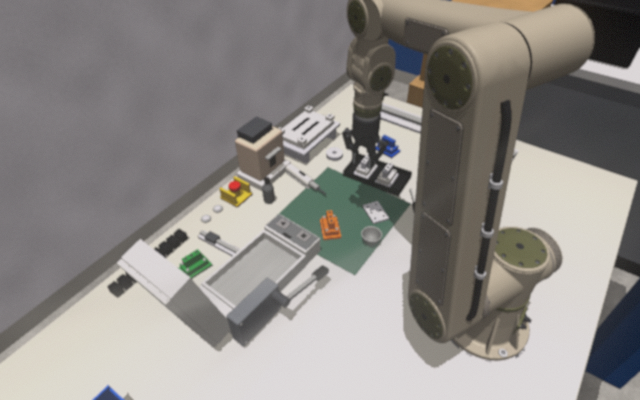

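Side view: lid up, tub empty, both carriers in the tray at (367,168) and (388,177). I'll clear the arm for one last top look.

Emit:
{"op": "play_rows", "data": {"moves": [{"claw":4,"delta_pos":[6,0,-2],"twist":0},{"claw":4,"delta_pos":[12,0,-4],"twist":0},{"claw":4,"delta_pos":[15,0,-5],"twist":0},{"claw":4,"delta_pos":[15,0,-5],"twist":0},{"claw":4,"delta_pos":[15,0,-5],"twist":0}]}}

```text
clock: 48.85
tcp_pos: [0.4589, 0.0185, 0.2759]
orientation: [0.0, 0.681, 0.732, -0.0]
wrist_force: [-0.8, -0.1, -0.4]
finger_gap: 0.0399
```

```bash
python3 - <<'E'
from h import *
go(); shot('top','t13.png',(330,130,490,290),3.75)
for r in spotter.spot_in('top','carrier1'): print(round(r['conf'],2),np.round(r['extent']))
E
```

```text
clock 48.85 tcp [0.4589 0.0185 0.2759] psi 1.643 gap 0.0399 F [-0.8 -0.1 -0.4] j [-0.13  0.08 -0.14  1.35 -0.    1.36]
0.96 [462. 198. 486. 227.]
0.9 [413. 196. 439. 219.]
0.84 [201. 140. 224. 161.]
0.69 [328. 215. 343. 236.]
```

The picture limit is reached, so I'll check the tray numerically instead.

```bash
python3 - <<'E'
from h import *
im=cv2.resize(cv2.imread('pics/t13.png'),(160,160),interpolation=cv2.INTER_AREA).astype(float)
T0=np.clip((im.min(2)-60)/60,0,1)
for x in(45,-40):
    c=loc(TR,x,0,0); u=w2px('top',[c[0],c[1],.03])-[330,130]; l,t=(u-[18,16]).astype(int)
    T=T0[t:t+32,l:l+36]
    p,f=fit('top',T,(l+330,t+130),c,z=.004,yaws=[1.643])
    dx,dy=p[0]-TR[0],p[1]-TR[1]; k,s=np.cos(TR[2]),np.sin(TR[2])
    print(p,round(f,1),'in tray mm',1e3*(k*dx+s*dy),1e3*(-s*dx+k*dy),'yaw',p[2]-TR[2])
    S=project_sil('top',[*p,.004],T.shape,CAR,off=(l+330,t+130)); print('area ratio',T.sum()/S.sum())
E
```

```text
[ 0.57257615 -0.34397492  1.65176866] 45.4 in tray mm 47.28719406522935 -4.321088000171223 yaw 1.579068664536046
area ratio 0.8433515762325471
[ 0.48671234 -0.34362012  1.65278884] 31.8 in tray mm -38.32403784427785 2.2695824380890666 yaw 1.5800888434113673
area ratio 0.8901734104046243
```

Both fits put the carriers well inside the tray walls, square to it. The upright silhouette at floor height matches. Handing in.

```bash
python3 - <<'E'
from h import *
print(env.hand_in())
E
```

```text
the job is handed in; nothing more can be done
None
```

I ran the whole cycle on the two carriers present and handed it in at about 49 s of the 210 s; the hand-in gives no verdict. The steps were:

- **Cure:** I raised the lid, stood both carriers in the chamber, and shut the lid. I pressed START, with a wrist-force reading of 32 N, and left the lid shut for 6.8 s after letting go.
- **Unload:** I raised the lid again and stood both carriers in the black tray.

**Last checks that agreed:**
- The lid is up, the tub is empty, and the arm is clear of everything.
- The fitted outlines put the carriers at about (47, -4) mm and (-38, 2) mm in the tray. Both are square to it, at floor height and inside the walls.
- I never reached for the orange, green or blue look-alikes or the other bench items. None looked shifted, but I did not measure them.

**Checks that failed or disagreed:**
- The object finder reported only one of the two carriers in its last look at the tray. The side picture taken just before and the outline fit both show the second one.
- I could not view the last close-up because the 16-picture limit was reached, so that check was numbers only.
- The second lever press ended at a wrist-force reading of 59 N up against the stop, which is firm but under the 120 N limit.

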